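# Rebuild the coolers on two repaired boards

## Robot

A 6-joint arm with a two-finger parallel gripper is mounted at the origin on the work surface. World frame = base frame: x ahead of the robot, y to its left, z up, the work surface at z = 0. Lengths are in m, angles in rad, forces in N, time in s.
With the tool pointing down it reaches from about 0.35 to 0.85 m from the base axis. Payload 8.1 kg.
Tool frame: the origin (TCP) lies at the very end of the fingers, on their centre line; the grasp point (between the pads) lies 19 mm behind it; z points along the fingers, y is the line along which they close (so a half turn about z gives the same grasp; the last joint's range is limited). The gripper opens to 93 mm and grips with 3 to 60 N. Pads are 15 mm wide; open, the fingers measure 128 mm over their backs; the gripper's body (75 mm by 188 mm) begins 65 mm behind the grasp point.
Start: joints at [1.073, 0.13, 1.488, -0, 1.523, -0.085], TCP at [0.241, 0.55, 0.192] pointing down, gripper open.
Joint ranges: [-2.96, 2.96], [-0.89, 2.26], [0.02, 2.5], [-1.34, 4.48], [0, 2.73], [-2.66, 2.66]. Speed limits (rad/s): [2.39, 2.39, 2.79, 3.14, 3.14, 3.14].

## Interface

Orientations are given as a unit quaternion [w, x, y, z].
In Python, from plant import * gives the robot as it stands.
- The arm moves only by the tool move_arm, never from a script. Its argument "deltas" is a list of rows, each an object of numbers: "x", "y", "z": the shift along the tool's x, y, z in units of 40 mm (1.0 is 40 mm); "ax", "ay", "az": the turn, a rotation vector about the tool's x, y, z in units of 8 degrees (1.0 is 8 degrees). A call has 1 to 10 rows; each row is the pose to reach, as a shift and turn from the pose commanded when the call began, along the tool's axes at that moment; what a row does not reach only later rows make up. A row lasts 1/10 s, in which the tool goes at most 50 mm and 8.59 degrees, less where a joint would pass 70% of its speed; a pose out of reach is approached as far as the arm can. A call with a gripper value outside its range is refused whole. "jaw" is the opening in per cent of the stroke, from 0 (shut) to 100 (fully open), set as the call begins (left out, the last holds). The fingers move at their own pace and stop on an object; "newtons" is the grip in N (left out, the last holds). Time passes only in rows, so rows that repeat a pose let the fingers close. It gives the time, the measured TCP pose, the force, the opening and the grip force at its end, in the units of the state.
- get_state(): the state, without advancing time (a new reading comes with each control period).
- read_camera(name): name is "side" or "top" or "wrist"; returns the picture (400x640x3 uint8, red, green, blue); there is no depth.
- camera_model(name): a dict with "fx", "fy", "cx", "cy" (pixels), "k1" (the pictures are not rectified: a ray, as slopes to the right and down, at radius r is drawn at 1 + k1 r^2 times it, then the intrinsics apply), "rvec" (rotation vector, rad) and "tvec" (3), from world to camera coordinates, as OpenCV has them; the wrist camera has in their place "T_tool_cam" (4x4, takes a point from camera to tool coordinates, whose origin is the TCP and whose axes are the flange's). Camera axes: x right, y down, z forward; pixel columns grow to the right and rows downward; lengths in m; the calibration is good to about 2 mm. A picture is of the moment at which its call begins: read the wrist's pose just before it. camera_model takes no time and is no camera call.
- job_done(): hands the job in; it is judged then, once.
The state is a dict: "clock": time; "joint_positions": joint angles; "dq": joint speeds; "effort": joint torques, N m; "tool_pos": TCP position; "ee_rot": TCP orientation; "force": force on the tool from outside, world axes, zero at the start; "wrist_torque": the same for the moment, N m; "finger_gap": finger opening in m; "grasp_force": force on a finger pad.
Only numpy, scipy, OpenCV 4.12 (cv2) and the standard library are available. Lean on these libraries where they do the work, as an engineer would, in place of code of your own. Each camera call takes 0.05 s, during which the arm holds its last target. There are 200 camera calls.

## Task

Build the cooler on the green mainboard's processor: first the copper block on the silver processor, then the silver finned heat sink on the copper, then the black fan on the heat sink, each set down before the next, centred and square to the board. Put the small blue heat sink, centred and square, on the black chip of the red graphics board (at any time). Set everything down gently, do not drop parts on the boards or press hard, leave the flux jar and the multimeter where they are, and finish with everything released.

Things in the scene. Friction and masses are not known exactly. Their poses are not given: they have to be found in the camera images.
- mainboard: Green circuit board in a black holder 160 (x) by 140 (y) mm, fixed. In its middle a black socket (56 mm square, top at 16 mm) carries the silver processor, 40 mm square, flat top 22 mm above the table. Steel ports 20 mm high along the +x edge, 63 to 75 mm from the middle; all else under 16 mm. Origin: on the table below the processor's centre; x, y along the board's edges, z up.
- graphics_board: Smaller red circuit board in a black holder 100 (x) by 84 (y) mm, fixed. In its middle a black chip, 28 mm square, flat top 18 mm above the table; all else under 15 mm. Origin: on the table below the chip's centre; x, y along the board's edges, z up.
- copper_block: Solid copper block, 46 x 46 x 12 mm high, about 0.2 kg, loose on the table, lying flat. Origin: centre of its underside; x and y along its sides, z up.
- heat_sink: Silver aluminium finned heat sink, 50 x 50 x 30 mm high, about 0.1 kg, loose, fins up; may be gripped by either pair of sides. Origin: centre of its underside; x and y along its sides, z up.
- fan: Square black cooling fan with white hub and grey blades, 50 x 50 x 20 mm high, about 0.05 kg, loose, lying flat; may be gripped by either pair of sides. Origin: centre of its underside; x and y along its sides, z up.
- blue_sink: Small blue finned heat sink, 34 x 34 x 20 mm high, about 0.04 kg, loose, fins up; may be gripped by either pair of sides. Origin: centre of its underside; x and y along its sides, z up.
- flux_jar: Small round flux jar with a yellow cap, 44 mm across, 45 mm high, loose, standing among the cooler parts; to be left alone. Origin: centre of its underside.
- multimeter: Orange hand multimeter with a black face, 170 x 85 x 45 mm high, lying at the right (-y) side of the mat; to be left alone. Origin: centre of its underside, x along its length.
Things that resemble listed ones, but are neither listed nor needed, are in the scene too. Of the things like the heat_sink, leave any that is pink or turquoise; of the rest the smaller one is meant.

How it is judged:
By the outcome, as a careful person would: the job done as asked, in the order asked, and still so for the second after the job is handed in, with the robot touching nothing.
It also fails if it takes over 104 s, if anything falls off the work surface, if the arm or the gripper's body presses on something with over 40 N, if the wrist force passes 120 N, or if a joint passes its speed limit or range.

## Working session

There is one attempt and no reset: what is moved stays moved. The work goes in short steps, Python scripts to look and compute and a tool call to move; the robot and the scene stay as the last step left them, time stands still between calls to the robot, and variables do not carry over. Pictures are saved under pics/ and viewed, at most 14 in all, crops included, and the job is handed in when it is done.

Besides the shell and the picture viewer there is one more tool, called after ">>>" as name([rows], argument=value, ...), one row to a line, values as JSON. move_arm: Moves the arm, as the interface text tells. Its arguments: {"type":"object","properties":{"deltas":{"type":"array"},"jaw":{"type":"number"},"newtons":{"type":"number"}},"required":["deltas"]}

```bash
mkdir -p pics; ls; python3 - <<'E'
from plant import *
import cv2,numpy as np
s=get_state();print(s)
for n in("top","side","wrist"):
    im=read_camera(n);cv2.imwrite(f"pics/{n}0.png",im[:,:,::-1]);print(n,camera_model(n))
E
```

```text
pics
{'clock': 0.0, 'joint_positions': array([ 1.07258732e+00,  1.31149189e-01,  1.48930324e+00,  7.08806137e-06,
        1.52296977e+00, -8.53983429e-02]), 'dq': array([ 0.00068381, -0.00219369,  0.00149418, -0.00015815, -0.0017111 ,
        0.00111182]), 'effort': array([ 1.80413295e-03, -5.59845793e+01, -4.91762567e+01,  7.67768710e-02,
        3.52084986e-02, -2.16547205e-04]), 'tool_pos': array([0.24039022, 0.54906254, 0.19098147]), 'ee_rot': array([-2.66553361e-04,  2.04942946e-01,  9.78773494e-01, -8.75087967e-04]), 'force': array([-0.03254826, -0.55857667,  0.3992833 ]), 'wrist_torque': array([0.01239753, 0.01951112, 0.09157842]), 'grasp_force': 0.0, 'finger_gap': 0.09268540688115395}
top {'fx': 470.2452814481894, 'fy': 470.2452814481894, 'cx': 314.46638754165394, 'cy': 201.6815269494613, 'k1': -0.05783071478158374, 'rvec': array([ 2.2145138 , -2.17332319,  0.07959937]), 'tvec': array([-0.139159  ,  0.48971735,  1.1511347 ])}
side {'fx': 504.02077545128236, 'fy': 504.02077545128236, 'cx': 324.87784639770393, 'cy': 206.7216615539878, 'k1': -0.12988505929568192, 'rvec': array([ 2.32330111, -0.23861865,  0.10373338]), 'tvec': array([-0.51754672,  0.02761004,  1.55271351])}
wrist {'fx': 321.4597043730264, 'fy': 321.4597043730264, 'cx': 319.2155072704229, 'cy': 192.38539884065725, 'k1': -0.028395549153423984, 'T_tool_cam': array([[-1.31555659e-03, -9.67482292e-01, -2.52935334e-01,
         7.00615047e-02],
       [ 9.99999039e-01, -1.38337565e-03,  9.02843872e-05,
        -4.83591377e-04],
       [-4.37253128e-04, -2.52934972e-01,  9.67483183e-01,
        -1.92164542e-01],
       [ 0.00000000e+00,  0.00000000e+00,  0.00000000e+00,
         1.00000000e+00]])}
```

View pics/top0.png

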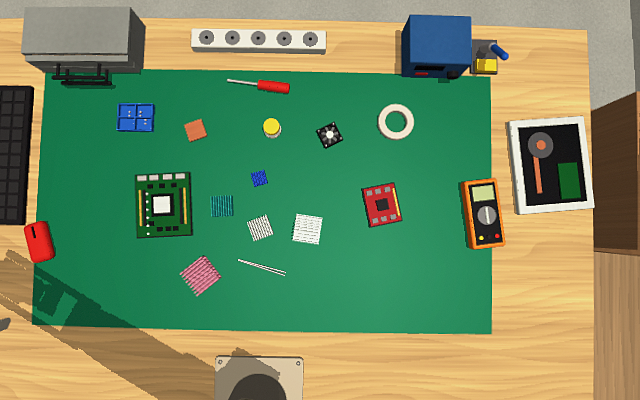

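View pics/side0.png

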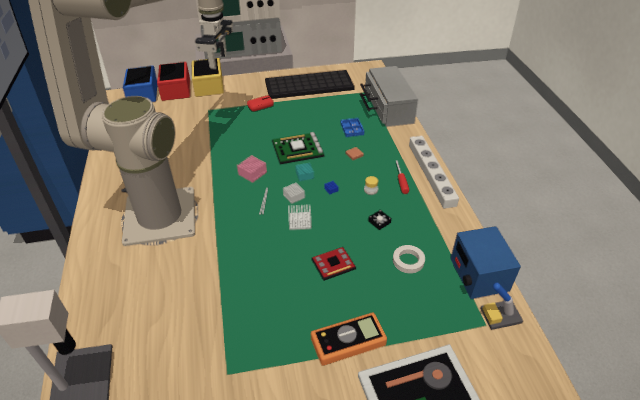

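```bash
cat > h.py <<'E'
from plant import *
import numpy as np,cv2
from scipy.spatial.transform import Rotation as R
from scipy.optimize import minimize
def pose(s=None):
    s=s or get_state(); q=s["ee_rot"]; T=np.eye(4)
    T[:3,:3]=R.from_quat([q[1],q[2],q[3],q[0]]).as_matrix(); T[:3,3]=s["tool_pos"]; return T
class Cam:
    def __init__(s,name,save=None):
        m=camera_model(name); T=pose() if name=="wrist" else None
        s.im=read_camera(name)[:,:,::-1].copy()
        s.K=np.array([[m["fx"],0,m["cx"]],[0,m["fy"],m["cy"]],[0,0,1]]); s.d=np.array([m["k1"],0,0,0.])
        if T is not None:
            W=np.linalg.inv(T@m["T_tool_cam"]); s.rv=cv2.Rodrigues(W[:3,:3])[0]; s.tv=W[:3,3]
        else: s.rv=np.array(m["rvec"]);s.tv=np.array(m["tvec"])
        s.Rm=cv2.Rodrigues(s.rv)[0]
        if save: cv2.imwrite(f"pics/{save}.png",s.im)
    def px(s,P): return cv2.projectPoints(np.float64(P).reshape(-1,3),s.rv,s.tv,s.K,s.d)[0][:,0]
    def world(s,uv,z):
        n=cv2.undistortPoints(np.float64(uv).reshape(-1,1,2),s.K,s.d)[:,0]
        r=np.c_[n,np.ones(len(n))]@s.Rm; c=-s.Rm.T@s.tv
        return c+r*((z-c[2])/r[:,2])[:,None]
def box(x,y,a,w,z0,z1):
    c=np.array([[1,1],[1,-1],[-1,-1],[-1,1]])*np.array(w)/2@np.array([[np.cos(a),np.sin(a)],[-np.sin(a),np.cos(a)]])+[x,y]
    return np.vstack([np.c_[c,np.full(4,z)] for z in (z0,z1)])
def masks(im):
    h,s,v=[c.astype(int) for c in cv2.split(cv2.cvtColor(im,cv2.COLOR_BGR2HSV))]
    return dict(notmat=~((h>60)&(h<90)&(s>90)),white=(s<60)&(v>150),black=v<50,
      cop=((h<14)|(h>174))&(s>70)&(v>60),blue=(h>105)&(h<130)&(s>100),lowsat=(s<90))
def fit(cam,mask,seed,w,z0,z1,r):
    """fit a box silhouette to the mask blob(s) within r px of seed; returns x,y,yaw,IoU"""
    m=np.zeros(mask.shape,np.uint8); cv2.circle(m,tuple(int(i) for i in seed),int(r),1,-1); m=m*mask.astype(np.uint8)
    m=cv2.morphologyEx(m,cv2.MORPH_OPEN,np.ones((2,2),np.uint8))
    m2=cv2.morphologyEx(m,cv2.MORPH_CLOSE,np.ones((9,9),np.uint8))
    n,l,st,_=cv2.connectedComponentsWithStats(m2); k=1+np.argmax(st[1:,4])
    ys,xs=np.nonzero((l==k)&(m>0)); p=np.c_[xs,ys].astype(np.float32)
    p=np.vstack([p+o for o in np.float32([[.5,.5],[-.5,.5],[.5,-.5],[-.5,-.5]])*.9])
    hull=cv2.convexHull(p); A=cv2.contourArea(hull)
    c0=cam.world(hull[:,0].mean(0)[None],(z0+z1)/2)[0]
    def cost(q):
        b=cv2.convexHull(cam.px(box(q[0],q[1],q[2],w,z0,z1)).astype(np.float32))
        i=cv2.intersectConvexConvex(b,hull)[0]; return 1-i/(A+cv2.contourArea(b)-i)
    best=min((minimize(cost,[c0[0],c0[1],a],method="Nelder-Mead",options=dict(initial_simplex=np.array([c0[0],c0[1],a])+np.array([[0,0,0],[.01,0,0],[0,.01,0],[0,0,.2]]),xatol=1e-5,fatol=1e-6)) for a in (0,.4,.8,1.2)),key=lambda o:o.fun)
    x,y,a=best.x; a=(a+np.pi/4)%(np.pi/2)-np.pi/4
    return np.array([x,y,np.degrees(a),1-best.fun])
def go(x,y,z,yaw):
    """deltas to TCP (x,y,z) tool straight down, tool y axis at yaw deg (mod 180, nearest)"""
    T=pose(); d=T[:3,:3].T@(np.array([x,y,z])-T[:3,3])/.04
    cur=np.degrees(np.arctan2(T[1,1],T[0,1])); t=(yaw-cur+90)%180-90; a=np.radians(cur+t)
    G=np.array([[-np.sin(a)*-1,np.cos(a),0],[-np.cos(a),np.sin(a),0],[0,0,-1]])
    rv=np.degrees(R.from_matrix(T[:3,:3].T@G).as_rotvec())/8
    print("go d",d.round(2),"turn",rv.round(2),"| tcp",T[:3,3].round(4),"yaw",round(cur,1),"turn alt +-22.5")
E
python3 - <<'E'
from h import *
c=Cam("top"); m=masks(c.im); np.set_printoptions(precision=4,suppress=True)
for n,mk,sd,w,z0,z1,r in [("copper","cop",(195,130),.046,0,.012,20),("sinkA","lowsat",(260,228),.05,0,.03,20),("sinkB","lowsat",(307,229),.06,0,.03,23),
 ("fan","notmat",(329,134),.05,0,.02,20),("blue","blue",(259,178),.034,0,.02,16),("cpu","white",(163,205),.04,.022,.0221,14),("chip","black",(381,205),.028,.018,.0181,12)]:
    print(n,fit(c,m[mk],sd,[w,w],z0,z1,r))
for b in [(120,160,210,245),(350,170,420,235),(235,205,330,255),(235,150,285,200),(165,100,225,160),(250,100,360,160)]:
    pass
crops=[(235,200,335,260),(225,160,295,202)]
a=[cv2.resize(c.im[y0:y1,x0:x1],None,fx=4,fy=4,interpolation=cv2.INTER_CUBIC) for x0,y0,x1,y1 in crops]
cv2.imwrite("pics/crop1.png",a[0]); go(0.5,0.3,.2,90)
E
```

```text
copper [ 0.6668  0.1727 20.4147  0.9758]
sinkA [ 0.4225  0.0017 19.8622  0.9201]
sinkB [ 0.4185 -0.1129 -7.9899  0.784 ]
fan [ 0.6596 -0.167  27.7139  0.98  ]
blue [ 0.5464  0.0079 13.4222  0.9287]
cpu [0.4764 0.2469 4.4556 0.9493]
chip [ 0.486 -0.3   11.62   0.887]Traceback (most recent call last):
  File "<stdin>", line 10, in <module>
  File "h.py", line 51, in go
    rv=np.degrees(R.from_matrix(T[:3,:3].T@G).as_rotvec())/8
                  ~~~~~~~~~~~~~^^^^^^^^^^^^^^
  File "scipy/spatial/transform/_rotation.pyx", line 1143, in scipy.spatial.transform._rotation.Rotation.from_matrix
ValueError: Non-positive determinant (left-handed or null coordinate frame) in rotation matrix 0: [[-0.916   0.4012 -0.0001]
 [ 0.4012  0.916   0.0012]
 [-0.0005 -0.001   1.    ]].
```

View pics/crop1.png

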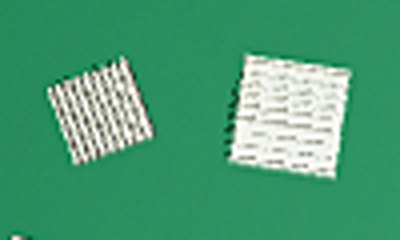

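```bash
sed -i 's/G=np.array.*/G=np.array([[-np.sin(a),np.cos(a),0],[np.cos(a),np.sin(a),0],[0,0,-1]])/; s/,"turn alt +-22.5"//' h.py; python3 -c "
from h import *
go(.526,.243,.13,94.4)"
```

```text
go d [-9.61 -4.15  1.54] turn [-0.01 -0.   -3.51] | tcp [0.2405 0.5493 0.1914] yaw 66.3
```

>>> move_arm([
  {"x": -0.8, "y": -0.35, "z": 0.12, "az": -0.4},
  {"x": -1.9, "y": -0.8, "z": 0.3, "az": -0.8},
  {"x": -3.0, "y": -1.3, "z": 0.5, "az": -1.2},
  {"x": -4.1, "y": -1.8, "z": 0.7, "az": -1.6},
  {"x": -5.2, "y": -2.25, "z": 0.85, "az": -2.0},
  {"x": -6.3, "y": -2.7, "z": 1.0, "az": -2.4},
  {"x": -7.4, "y": -3.2, "z": 1.2, "az": -2.8},
  {"x": -8.5, "y": -3.7, "z": 1.4, "az": -3.2},
  {"x": -9.3, "y": -4.0, "z": 1.5, "az": -3.5},
  {"x": -9.6, "y": -4.15, "z": 1.54, "az": -3.5},
], jaw=100)

```text
invalid input at $.deltas[0]: expected keys x, y, z, ax, ay, az
```

```bash
python3 -c "
from h import *
c=Cam('wrist','w1'); m=masks(c.im); print(get_state()['clock'],pose()[:3,3])
p=c.px([[.4764,.2469,.022]])[0]; print(p)
print(fit(c,m['white'],p,[.04,.04],.022,.0221,45))
go(.526,.243,.13,94.4)"
```

```text
0.25 [0.2405386  0.54936923 0.19155198]
[192.80102754 403.65729679]
[ 0.44155919  0.27992406 15.17698376  0.02823411]
go d [-9.61 -4.15  1.54] turn [-0.01 -0.   -3.51] | tcp [0.2405 0.5494 0.1916] yaw 66.3
```

View pics/w1.png

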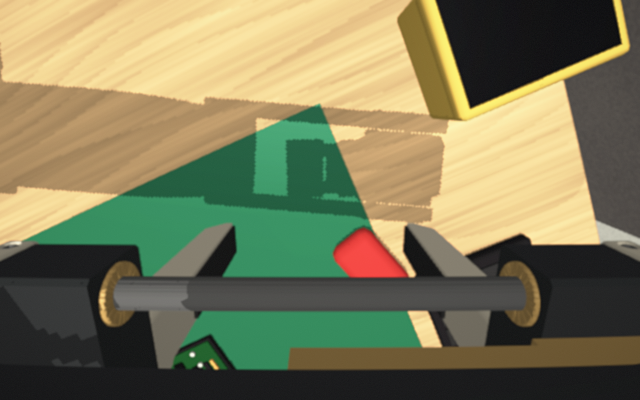

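>>> move_arm([
  {"x": -0.9, "y": -0.4, "z": 0.12, "ax": 0, "ay": 0, "az": -0.4},
  {"x": -1.9, "y": -0.8, "z": 0.3, "ax": 0, "ay": 0, "az": -0.8},
  {"x": -3.0, "y": -1.25, "z": 0.5, "ax": 0, "ay": 0, "az": -1.2},
  {"x": -4.1, "y": -1.65, "z": 0.7, "ax": 0, "ay": 0, "az": -1.6},
  {"x": -5.2, "y": -2.1, "z": 0.85, "ax": 0, "ay": 0, "az": -2.0},
  {"x": -6.3, "y": -2.5, "z": 1.0, "ax": 0, "ay": 0, "az": -2.4},
  {"x": -7.4, "y": -2.95, "z": 1.2, "ax": 0, "ay": 0, "az": -2.8},
  {"x": -8.5, "y": -3.4, "z": 1.4, "ax": 0, "ay": 0, "az": -3.2},
  {"x": -9.6, "y": -3.8, "z": 1.5, "ax": 0, "ay": 0, "az": -3.5},
  {"x": -10.6, "y": -3.8, "z": 1.54, "ax": 0, "ay": 0, "az": -3.5},
], jaw=100)

```text
clock: 1.25
tool_pos: [0.5689, 0.2373, 0.1297]
ee_rot: [-0.001, -0.038, 0.999, -0.0]
force: [-0.0, 0.4, 0.5]
finger_gap: 0.0928
grasp_force: 0.0
```

```bash
python3 -c "
from h import *
c=Cam('wrist','w2'); m=masks(c.im); print(get_state()['clock'],pose()[:3,3])
p=c.px([[.4764,.2469,.022]])[0]; print(p)
print(fit(c,m['white'],p,[.04,.04],.022,.0221,45))
go(.566,.240,.13,94.4)"
```

```text
1.3 [0.57348998 0.23483258 0.12914002]
[338.14090311  84.0449289 ]
[0.47893729 0.25057077 4.35508879 0.91896614]
go d [ 0.18  0.14 -0.02] turn [-0.02  0.01 -0.03] | tcp [0.5735 0.2348 0.1291] yaw 94.1
```

View pics/w2.png

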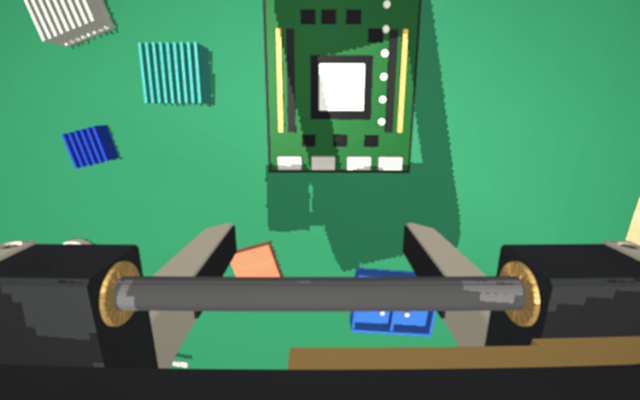

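```bash
python3 -c "
from h import *
for i in range(2):
  c=Cam('wrist'); m=masks(c.im); p=c.px([[.4764,.2469,.022]])[0]; print(pose()[:3,3],p)
  print(fit(c,m['white'],p,[.04,.04],.022,.0221,45))
p=c.px([[.667,.1727,0.012]])[0]; print(p)
t=Cam('top');print(fit(t,masks(t.im)['white'],(163,205),[.04,.04],.022,.0221,14))
a=np.radians(110.4);go(.667+.085*np.sin(a),.1727-.085*np.cos(a),.1,110.4)"
```

```text
[0.5712309  0.23674084 0.12927822] [341.2656256   78.32047887]
[0.47890358 0.25055885 4.1536836  0.92643477]
[0.56943124 0.2383683  0.12948507] [338.67220197  81.01497631]
[0.47831962 0.25045413 3.92993802 0.9079816 ]
[253.13735428 265.61629755]
[0.47640723 0.24729871 5.53719278 0.95064347]
go d [-4.38 -1.26  0.74] turn [ 0.   -0.01 -2.02] | tcp [0.5683 0.2395 0.1297] yaw 94.2
```

>>> move_arm([
  {"x": -0.8, "y": -0.25, "z": 0.15, "ax": 0, "ay": 0, "az": -0.4},
  {"x": -1.8, "y": -0.5, "z": 0.3, "ax": 0, "ay": 0, "az": -0.8},
  {"x": -2.8, "y": -0.8, "z": 0.45, "ax": 0, "ay": 0, "az": -1.2},
  {"x": -3.7, "y": -1.05, "z": 0.6, "ax": 0, "ay": 0, "az": -1.6},
  {"x": -4.2, "y": -1.2, "z": 0.7, "ax": 0, "ay": 0, "az": -2.0},
  {"x": -4.4, "y": -1.26, "z": 0.74, "ax": 0, "ay": 0, "az": -2.0},
  {"x": -4.4, "y": -1.26, "z": 0.74, "ax": 0, "ay": 0, "az": -2.0},
  {"x": -4.4, "y": -1.26, "z": 0.74, "ax": 0, "ay": 0, "az": -2.0},
  {"x": -4.4, "y": -1.26, "z": 0.74, "ax": 0, "ay": 0, "az": -2.0},
  {"x": -4.4, "y": -1.26, "z": 0.74, "ax": 0, "ay": 0, "az": -2.0},
])

```text
clock: 2.45
tool_pos: [0.7468, 0.2041, 0.1018]
ee_rot: [0.0, -0.177, 0.984, 0.0]
force: [-1.0, 0.3, 0.3]
finger_gap: 0.0931
grasp_force: 0.0
```

```bash
python3 -c "
from h import *
c=Cam('wrist','w3'); m=masks(c.im); p=c.px([[.667,.1727,.01]])[0]; print(pose()[:3,3],p)
f=fit(c,m['cop'],p,[.046,.046],0,.012,60);print(f)
ys,xs=np.nonzero(m['cop']);print(xs.min(),xs.max(),ys.min(),ys.max(),c.px(box(*f[:2],np.radians(f[2]),.046,.0,.012)).round(0).tolist())
go(f[0],f[1],.03,f[2]+90)"
```

```text
[0.74697793 0.20397028 0.10168894] [317.36949486  89.52182283]
[ 0.66998534  0.17635302 20.84510836  0.98929667]
14 346 65 172 [[346.0, 121.0], [295.0, 122.0], [293.0, 68.0], [347.0, 67.0], [347.0, 122.0], [294.0, 123.0], [292.0, 66.0], [348.0, 65.0]]
go d [2.05 0.02 1.79] turn [-0.    0.   -0.06] | tcp [0.747  0.204  0.1017] yaw 110.4
```

View pics/w3.png

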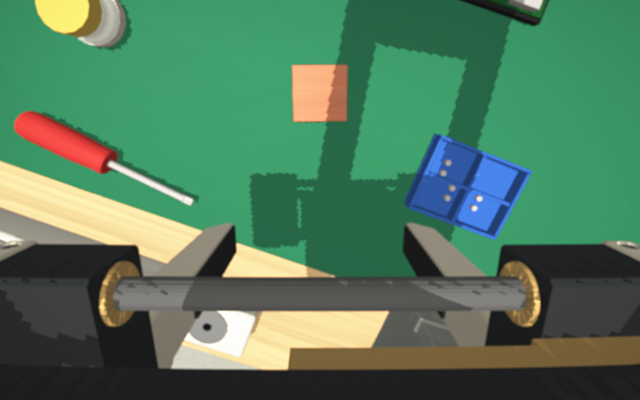

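>>> move_arm([
  {"x": 0.6, "y": 0.0, "z": 0.3, "ax": 0, "ay": 0, "az": -0.06},
  {"x": 1.4, "y": 0.02, "z": 0.9, "ax": 0, "ay": 0, "az": -0.06},
  {"x": 2.0, "y": 0.02, "z": 1.5, "ax": 0, "ay": 0, "az": -0.06},
  {"x": 2.05, "y": 0.02, "z": 1.8, "ax": 0, "ay": 0, "az": -0.06},
  {"x": 2.05, "y": 0.02, "z": 1.95, "ax": 0, "ay": 0, "az": -0.06},
  {"x": 2.05, "y": 0.02, "z": 2.1, "ax": 0, "ay": 0, "az": -0.06},
  {"x": 2.05, "y": 0.02, "z": 2.25, "ax": 0, "ay": 0, "az": -0.06},
  {"x": 2.05, "y": 0.02, "z": 2.4, "ax": 0, "ay": 0, "az": -0.06},
  {"x": 2.05, "y": 0.02, "z": 2.44, "ax": 0, "ay": 0, "az": -0.06},
  {"x": 2.05, "y": 0.02, "z": 2.44, "ax": 0, "ay": 0, "az": -0.06},
], jaw=78)

```text
clock: 3.5
tool_pos: [0.6703, 0.1756, 0.0029]
ee_rot: [-0.0, -0.181, 0.984, -0.0]
force: [-0.9, -0.2, -0.1]
finger_gap: 0.0724
grasp_force: 0.0
```

>>> move_arm([
  {"x": 0, "y": 0, "z": 0, "ax": 0, "ay": 0, "az": 0},
  {"x": 0, "y": 0, "z": 0, "ax": 0, "ay": 0, "az": 0},
  {"x": 0, "y": 0, "z": 0, "ax": 0, "ay": 0, "az": 0},
])

```text
clock: 3.8
tool_pos: [0.6705, 0.1757, 0.0036]
ee_rot: [0.0, -0.181, 0.984, -0.0]
force: [0.5, -0.4, -0.2]
finger_gap: 0.0729
grasp_force: 0.0
```

>>> move_arm([
  {"x": 0, "y": 0, "z": 0, "ax": 0, "ay": 0, "az": 0},
  {"x": 0, "y": 0, "z": 0, "ax": 0, "ay": 0, "az": 0},
  {"x": 0, "y": 0, "z": 0, "ax": 0, "ay": 0, "az": 0},
  {"x": 0, "y": 0, "z": 0, "ax": 0, "ay": 0, "az": 0},
  {"x": 0, "y": 0, "z": 0, "ax": 0, "ay": 0, "az": 0},
  {"x": 0, "y": 0, "z": 0, "ax": 0, "ay": 0, "az": 0},
  {"x": 0, "y": 0, "z": 0, "ax": 0, "ay": 0, "az": 0},
  {"x": 0, "y": 0, "z": 0, "ax": 0, "ay": 0, "az": 0},
], jaw=0, newtons=20)

```text
clock: 4.6
tool_pos: [0.6703, 0.1756, 0.0032]
ee_rot: [0.0, -0.181, 0.984, -0.0]
force: [-0.7, -0.2, -0.4]
finger_gap: 0.0132
grasp_force: 0.0
```

```bash
python3 -c "
from h import *
go(.5655,.242,.1,94.1)"
```

```text
go d [ 1.86  2.48 -2.42] turn [-0.    0.    2.09] | tcp [0.6703 0.1756 0.0032] yaw 110.8
```

```bash
python3 -c "
from h import *
c=Cam('wrist');t=Cam('top');print(get_state()['finger_gap'])
a=cv2.resize(t.im[90:190,130:250],(480,400),interpolation=cv2.INTER_CUBIC)
cv2.imwrite('pics/v4.png',np.hstack([cv2.resize(c.im,(320,200)),np.zeros((200,0,3),np.uint8)]) if 0 else np.hstack([c.im[:, 160:480],a]))"
```

```text
0.004792012758985146
```

View pics/v4.png

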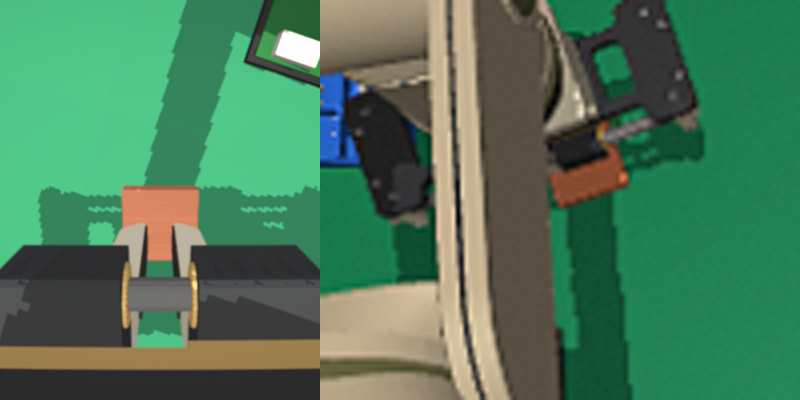

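```bash
python3 -c "
from h import *
c=Cam('wrist','w5');T=pose()
for uv in [(283,188),(358,188),(283,250),(358,250)]:
  w=c.world([uv],.012)[0]; print(uv,w.round(4),((w-T[:3,3])@T[:3,:3]).round(4))
print(c.px([T[:3,3]]), c.px(T[:3,3]+np.array([[0,.04,0],[0,-.04,0],[.0075,.04,0],[-.0075,.04,0]])@T[:3,:3].T),get_state()['finger_gap'])
"
```

```text
(283, 188) [0.6545 0.1466 0.012 ] [ 0.025  -0.0215 -0.0088]
(358, 188) [0.6389 0.1879 0.012 ] [ 0.025   0.0226 -0.0088]
(283, 250) [0.6919 0.1596 0.012 ] [-0.0145 -0.0227 -0.0088]
(358, 250) [0.6754 0.203  0.012 ] [-0.0146  0.0238 -0.0088]
[[319.57018322 223.01425044]] [[382.61692682 222.90072173]
 [256.52888389 223.06066939]
 [383.20603539 211.64620384]
 [382.03456361 233.94165027]] 0.0021888665068954126
```

View pics/w5.png

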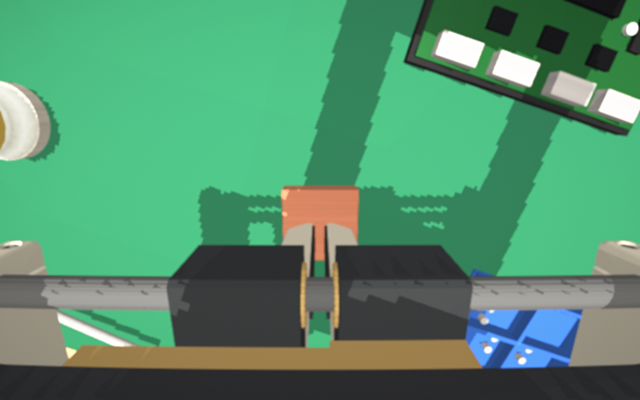

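>>> move_arm([
  {"x": 0, "y": 0, "z": 0, "ax": 0, "ay": 0, "az": 0},
  {"x": 0, "y": 0, "z": 0, "ax": 0, "ay": 0, "az": 0},
  {"x": 0, "y": 0, "z": 0, "ax": 0, "ay": 0, "az": 0},
  {"x": 0, "y": 0, "z": 0, "ax": 0, "ay": 0, "az": 0},
  {"x": 0, "y": 0, "z": 0, "ax": 0, "ay": 0, "az": 0},
  {"x": 0, "y": 0, "z": 0, "ax": 0, "ay": 0, "az": 0},
  {"x": 0, "y": 0, "z": 0, "ax": 0, "ay": 0, "az": 0},
  {"x": 0, "y": 0, "z": 0, "ax": 0, "ay": 0, "az": 0},
], jaw=78)

```text
clock: 5.55
tool_pos: [0.6702, 0.1756, 0.0032]
ee_rot: [-0.0, -0.181, 0.984, -0.0]
force: [-1.0, 0.1, -0.6]
finger_gap: 0.0617
grasp_force: 0.0
```

>>> move_arm([
  {"x": 0, "y": 0, "z": 0.04, "ax": 0, "ay": 0, "az": 0},
  {"x": 0, "y": 0, "z": 0.08, "ax": 0, "ay": 0, "az": 0},
  {"x": 0, "y": 0, "z": 0.1, "ax": 0, "ay": 0, "az": 0},
  {"x": 0, "y": 0, "z": 0.1, "ax": 0, "ay": 0, "az": 0},
])

```text
clock: 5.95
tool_pos: [0.67, 0.1756, -0.0011]
ee_rot: [-0.0, -0.181, 0.984, -0.0]
force: [0.8, -0.1, -0.2]
finger_gap: 0.0726
grasp_force: 0.0
```

>>> move_arm([
  {"x": 0, "y": 0, "z": 0.04, "ax": 0, "ay": 0, "az": 0},
  {"x": 0, "y": 0, "z": 0.08, "ax": 0, "ay": 0, "az": 0},
  {"x": 0, "y": 0, "z": 0.1, "ax": 0, "ay": 0, "az": 0},
  {"x": 0, "y": 0, "z": 0.1, "ax": 0, "ay": 0, "az": 0},
])

```text
clock: 6.35
tool_pos: [0.6701, 0.1756, -0.0051]
ee_rot: [-0.0, -0.181, 0.984, -0.0]
force: [-0.5, 0.1, -0.0]
finger_gap: 0.0726
grasp_force: 0.0
```

```bash
python3 -c "
from h import *
c=Cam('side');T=pose();p=c.px([T[:3,3]])[0];print(p,get_state()['force']);u,v=p.astype(int)
w=Cam('wrist')
a=cv2.resize(c.im[v-30:v+20,u-35:u+35],(560,400),interpolation=cv2.INTER_CUBIC)
cv2.imwrite('pics/v6.png',np.hstack([w.im[:,200:440],a]))"
```

```text
[353.92761928 155.45360528] [-0.98766871  0.775143   -0.00887446]
```

View pics/v6.png

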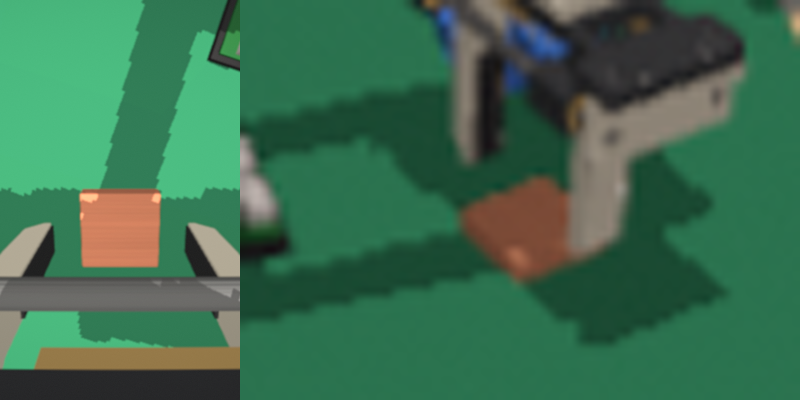

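>>> move_arm([
  {"x": 0, "y": 0, "z": 0.08, "ax": 0, "ay": 0, "az": 0},
  {"x": 0, "y": 0, "z": 0.16, "ax": 0, "ay": 0, "az": 0},
  {"x": 0, "y": 0, "z": 0.23, "ax": 0, "ay": 0, "az": 0},
  {"x": 0, "y": 0, "z": 0.3, "ax": 0, "ay": 0, "az": 0},
  {"x": 0, "y": 0, "z": 0.3, "ax": 0, "ay": 0, "az": 0},
])

```text
clock: 6.95
tool_pos: [0.6697, 0.1755, -0.0176]
ee_rot: [-0.001, -0.181, 0.984, 0.0]
force: [0.3, 0.3, 0.0]
finger_gap: 0.0726
grasp_force: 0.0
```

>>> move_arm([
  {"x": 0, "y": 0, "z": 0.03, "ax": 0, "ay": 0, "az": 0},
  {"x": 0, "y": 0, "z": 0.05, "ax": 0, "ay": 0, "az": 0},
  {"x": 0, "y": 0, "z": 0.05, "ax": 0, "ay": 0, "az": 0},
])

```text
clock: 7.25
tool_pos: [0.6702, 0.1756, -0.0188]
ee_rot: [-0.0, -0.181, 0.984, -0.0]
force: [0.1, 0.9, -0.1]
finger_gap: 0.0726
grasp_force: 0.0
```

```bash
python3 -c "
from h import *
c=Cam('side');T=pose();p=c.px([T[:3,3]+[0,0,.027]])[0];print(p,get_state()['force']);u,v=p.astype(int)
w=Cam('wrist')
a=cv2.resize(c.im[v-30:v+20,u-35:u+35],(560,400),interpolation=cv2.INTER_CUBIC)
cv2.imwrite('pics/v7.png',np.hstack([w.im[:,200:440],a]))"
```

```text
[354.10670145 152.48604331] [ 0.29554205 -0.1374335   0.05867082]
```

View pics/v7.png

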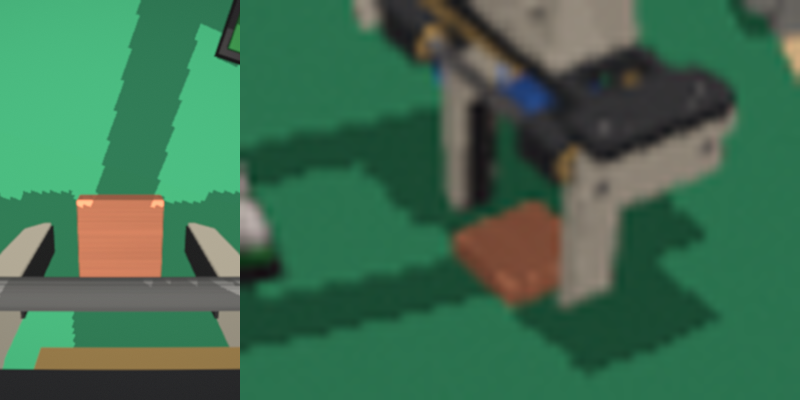

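```bash
python3 -c "
from h import *
c=Cam('side');T=pose()
for tz,obs in ((-.0051,(361.8,156.5)),(-.0188,(360.9,160.2))):
  for z in (-.035,-.027,-.02,-.01,0):
    P=np.array([[.0075,-.0363,z],[-.0075,-.0363,z],[0,-.045,z]]); Q=P@T[:3,:3].T+[.67,.1756,tz]
    print(tz,obs,z,c.px(Q).round(1).tolist())
"
```

```text
-0.0051 (361.8, 156.5) -0.035 [[358.6, 153.7], [362.1, 152.2], [361.8, 154.3]]
-0.0051 (361.8, 156.5) -0.027 [[358.4, 155.5], [362.0, 154.1], [361.7, 156.1]]
-0.0051 (361.8, 156.5) -0.02 [[358.4, 157.1], [361.9, 155.7], [361.6, 157.7]]
-0.0051 (361.8, 156.5) -0.01 [[358.2, 159.4], [361.7, 157.9], [361.4, 160.0]]
-0.0051 (361.8, 156.5) 0 [[358.1, 161.6], [361.6, 160.2], [361.3, 162.2]]
-0.0188 (360.9, 160.2) -0.035 [[358.4, 156.8], [361.9, 155.4], [361.6, 157.4]]
-0.0188 (360.9, 160.2) -0.027 [[358.3, 158.6], [361.8, 157.2], [361.5, 159.2]]
-0.0188 (360.9, 160.2) -0.02 [[358.2, 160.2], [361.7, 158.8], [361.4, 160.8]]
-0.0188 (360.9, 160.2) -0.01 [[358.0, 162.5], [361.5, 161.0], [361.2, 163.1]]
-0.0188 (360.9, 160.2) 0 [[357.9, 164.7], [361.4, 163.2], [361.1, 165.3]]
```

>>> move_arm([
  {"x": 0, "y": 0, "z": 0.03, "ax": 0, "ay": 0, "az": 0},
  {"x": 0, "y": 0, "z": 0.05, "ax": 0, "ay": 0, "az": 0},
  {"x": 0, "y": 0, "z": 0.05, "ax": 0, "ay": 0, "az": 0},
])

```text
clock: 7.7
tool_pos: [0.6701, 0.1756, -0.021]
ee_rot: [-0.0, -0.181, 0.984, 0.0]
force: [0.3, 1.5, 0.1]
finger_gap: 0.0725
grasp_force: 0.0
```

>>> move_arm([
  {"x": 0, "y": 0, "z": 0, "ax": 0, "ay": 0, "az": 0},
  {"x": 0, "y": 0, "z": 0, "ax": 0, "ay": 0, "az": 0},
  {"x": 0, "y": 0, "z": 0, "ax": 0, "ay": 0, "az": 0},
  {"x": 0, "y": 0, "z": 0, "ax": 0, "ay": 0, "az": 0},
  {"x": 0, "y": 0, "z": 0, "ax": 0, "ay": 0, "az": 0},
  {"x": 0, "y": 0, "z": 0, "ax": 0, "ay": 0, "az": 0},
  {"x": 0, "y": 0, "z": 0, "ax": 0, "ay": 0, "az": 0},
], jaw=0, newtons=20)

```text
clock: 8.4
tool_pos: [0.6703, 0.1756, -0.0207]
ee_rot: [0.0, -0.181, 0.984, 0.0]
force: [-0.6, 0.5, 0.0]
finger_gap: 0.0456
grasp_force: 20.0
```

>>> move_arm([
  {"x": 0, "y": 0, "z": -0.15, "ax": 0, "ay": 0, "az": 0},
  {"x": 0, "y": 0, "z": -0.5, "ax": 0, "ay": 0, "az": 0},
  {"x": 0, "y": 0, "z": -1.1, "ax": 0, "ay": 0, "az": 0},
  {"x": 0.2, "y": 0.3, "z": -1.8, "ax": 0, "ay": 0, "az": 0.3},
  {"x": 0.6, "y": 0.8, "z": -2.4, "ax": 0, "ay": 0, "az": 0.7},
  {"x": 1.0, "y": 1.35, "z": -2.9, "ax": 0, "ay": 0, "az": 1.1},
  {"x": 1.4, "y": 1.9, "z": -3.0, "ax": 0, "ay": 0, "az": 1.5},
  {"x": 1.7, "y": 2.3, "z": -3.0, "ax": 0, "ay": 0, "az": 1.9},
  {"x": 1.86, "y": 2.48, "z": -3.0, "ax": 0, "ay": 0, "az": 2.09},
  {"x": 1.86, "y": 2.48, "z": -3.0, "ax": 0, "ay": 0, "az": 2.09},
])

```text
clock: 9.4
tool_pos: [0.5648, 0.2429, 0.1007]
ee_rot: [0.001, -0.036, 0.999, 0.0]
force: [0.5, 0.1, -2.5]
finger_gap: 0.0455
grasp_force: 20.0
```

>>> move_arm([
  {"x": 0, "y": 0, "z": 0, "ax": 0, "ay": 0, "az": 0},
  {"x": 0, "y": 0, "z": 0, "ax": 0, "ay": 0, "az": 0},
  {"x": 0, "y": 0, "z": 0, "ax": 0, "ay": 0, "az": 0},
  {"x": 0, "y": 0, "z": 0, "ax": 0, "ay": 0, "az": 0},
  {"x": 0, "y": 0, "z": 0, "ax": 0, "ay": 0, "az": 0},
])

```text
clock: 9.9
tool_pos: [0.5656, 0.2416, 0.0991]
ee_rot: [-0.0, -0.036, 0.999, -0.0]
force: [-1.0, -0.3, -1.9]
finger_gap: 0.0457
grasp_force: 20.0
```

```bash
python3 -c "
from h import *
for i in range(2):
  c=Cam('wrist','w8'); m=masks(c.im); T=pose(); p=c.px([[.478,.2504,.022]])[0]; print(T[:3,3],p)
  f=fit(c,m['white'],p,[.04,.04],.022,.0221,45); print(f)
g=c.im[int(p[1]),int(p[0])-40:int(p[0])+40].max(1); print(g.tolist())
g=c.im[int(p[1])-40:int(p[1])+40,int(p[0])].max(1); print(g.tolist())
# held block
for r in (200,215,235,250):
  xs=np.nonzero(m['cop'][r,230:410])[0]; print(r,xs.min()+230,xs.max()+230) if len(xs) else None
  if len(xs):
    w=c.world([[xs.min()+229.5,r],[xs.max()+230.5,r]],T[2,3]+.0208+.012); print(((w-T[:3,3])@T[:3,:3]).round(4).tolist())
cs=np.nonzero(m['cop'][:,320])[0];print(cs.min(),cs.max()); w=c.world([[320,cs.min()-.5]],T[2,3]+.0208+.012);print(((w-T[:3,3])@T[:3,:3]).round(4))
go(f[0],f[1],.02,f[2]+90)"
```

```text
[0.5655474 0.2416415 0.0990665] [338.26122559  87.21072768]
[0.4786382  0.25076678 4.09265655 0.92394488]
[0.56551202 0.24173444 0.09908861] [338.22309629  87.30391047]
[0.47859415 0.25039476 4.0945861  0.92438605]
[105, 104, 105, 104, 93, 71, 45, 37, 39, 38, 37, 37, 37, 74, 151, 224, 243, 245, 247, 253, 255, 255, 255, 255, 255, 255, 255, 255, 255, 255, 255, 255, 255, 255, 255, 255, 255, 255, 255, 255, 255, 255, 255, 255, 255, 255, 255, 255, 255, 255, 255, 255, 255, 255, 255, 255, 255, 255, 255, 255, 255, 255, 255, 255, 255, 228, 100, 60, 63, 62, 63, 63, 82, 127, 158, 169, 170, 169, 167, 167]
[109, 121, 145, 172, 176, 150, 104, 75, 74, 74, 74, 73, 69, 100, 217, 255, 255, 255, 255, 255, 255, 255, 255, 255, 255, 255, 255, 255, 255, 255, 255, 255, 255, 255, 255, 255, 255, 255, 255, 255, 255, 255, 255, 255, 255, 255, 255, 255, 255, 255, 255, 255, 255, 255, 255, 255, 255, 255, 255, 255, 255, 255, 255, 255, 255, 255, 255, 255, 132, 64, 66, 68, 69, 68, 68, 69, 111, 161, 177, 176]
200 277 361
[[0.0245, -0.0224, -0.0328], [0.0244, 0.0214, -0.0328]]
215 277 362
[[0.0164, -0.0227, -0.0328], [0.0163, 0.0222, -0.0328]]
235 276 363
[[0.0052, -0.0237, -0.0328], [0.0051, 0.0231, -0.0328]]
250 276 362
[[-0.0035, -0.024, -0.0328], [-0.0036, 0.0229, -0.0328]]
196 277
[[ 0.0269  0.     -0.0328]]
go d [2.15 0.37 1.98] turn [-0. -0.  0.] | tcp [0.5655 0.2417 0.0991] yaw 94.1
```

View pics/w8.png

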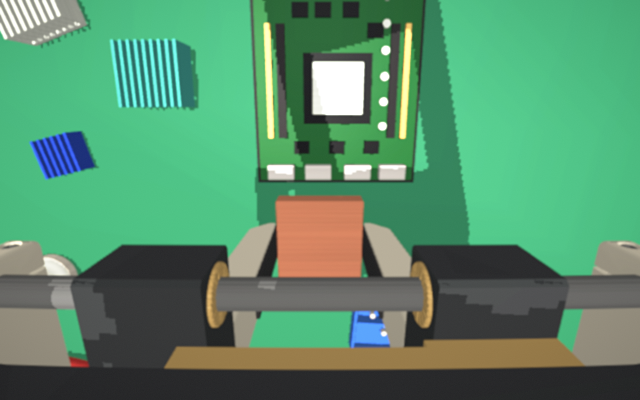

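>>> move_arm([
  {"x": 0.5, "y": 0.09, "z": 0.1, "ax": 0, "ay": 0, "az": 0},
  {"x": 1.2, "y": 0.21, "z": 0.5, "ax": 0, "ay": 0, "az": 0},
  {"x": 1.8, "y": 0.32, "z": 1.0, "ax": 0, "ay": 0, "az": 0},
  {"x": 2.1, "y": 0.38, "z": 1.4, "ax": 0, "ay": 0, "az": 0},
  {"x": 2.15, "y": 0.38, "z": 1.7, "ax": 0, "ay": 0, "az": 0},
  {"x": 2.15, "y": 0.38, "z": 1.95, "ax": 0, "ay": 0, "az": 0},
  {"x": 2.15, "y": 0.38, "z": 2.1, "ax": 0, "ay": 0, "az": 0},
  {"x": 2.15, "y": 0.38, "z": 2.2, "ax": 0, "ay": 0, "az": 0},
  {"x": 2.15, "y": 0.38, "z": 2.25, "ax": 0, "ay": 0, "az": 0},
  {"x": 2.15, "y": 0.38, "z": 2.25, "ax": 0, "ay": 0, "az": 0},
])

```text
clock: 11.0
tool_pos: [0.479, 0.2508, 0.0093]
ee_rot: [0.0, -0.036, 0.999, 0.0]
force: [-0.3, 0.2, -1.8]
finger_gap: 0.0457
grasp_force: 20.0
```

>>> move_arm([
  {"x": 0, "y": 0, "z": 0, "ax": 0, "ay": 0, "az": 0},
  {"x": 0, "y": 0, "z": 0, "ax": 0, "ay": 0, "az": 0},
  {"x": 0, "y": 0, "z": 0, "ax": 0, "ay": 0, "az": 0},
  {"x": 0, "y": 0, "z": 0, "ax": 0, "ay": 0, "az": 0},
])

```text
clock: 11.4
tool_pos: [0.4787, 0.2509, 0.0095]
ee_rot: [0.0, -0.036, 0.999, 0.0]
force: [0.3, -0.6, -1.9]
finger_gap: 0.0457
grasp_force: 20.0
```

```bash
python3 -c "
from h import *
go(.4786,.2509,.0012,94.1)"
```

```text
go d [ 0.   -0.    0.21] turn [0. 0. 0.] | tcp [0.4787 0.2509 0.0095] yaw 94.1
```

Lower to just above contact, then in small steps while watching the force.

>>> move_arm([
  {"x": 0, "y": 0, "z": 0.06, "ax": 0, "ay": 0, "az": 0},
  {"x": 0, "y": 0, "z": 0.12, "ax": 0, "ay": 0, "az": 0},
  {"x": 0, "y": 0, "z": 0.17, "ax": 0, "ay": 0, "az": 0},
  {"x": 0, "y": 0, "z": 0.19, "ax": 0, "ay": 0, "az": 0},
  {"x": 0, "y": 0, "z": 0.19, "ax": 0, "ay": 0, "az": 0},
  {"x": 0, "y": 0, "z": 0.19, "ax": 0, "ay": 0, "az": 0},
])

```text
clock: 12.0
tool_pos: [0.4786, 0.2509, 0.0016]
ee_rot: [-0.0, -0.036, 0.999, -0.0]
force: [-0.4, -0.1, -2.9]
finger_gap: 0.0457
grasp_force: 20.0
```

>>> move_arm([
  {"x": 0, "y": 0, "z": 0.01, "ax": 0, "ay": 0, "az": 0},
  {"x": 0, "y": 0, "z": 0.02, "ax": 0, "ay": 0, "az": 0},
  {"x": 0, "y": 0, "z": 0.02, "ax": 0, "ay": 0, "az": 0},
])

```text
clock: 12.3
tool_pos: [0.4787, 0.2509, 0.0012]
ee_rot: [0.0, -0.036, 0.999, 0.0]
force: [-1.6, -1.5, 2.7]
finger_gap: 0.0456
grasp_force: 20.0
```

>>> move_arm([
  {"x": 0, "y": 0, "z": 0, "ax": 0, "ay": 0, "az": 0},
  {"x": 0, "y": 0, "z": 0, "ax": 0, "ay": 0, "az": 0},
  {"x": 0, "y": 0, "z": 0, "ax": 0, "ay": 0, "az": 0},
  {"x": 0, "y": 0, "z": 0, "ax": 0, "ay": 0, "az": 0},
], jaw=70)

```text
clock: 12.7
tool_pos: [0.4786, 0.2509, 0.0008]
ee_rot: [0.0, -0.036, 0.999, 0.0]
force: [0.8, -0.3, 0.5]
finger_gap: 0.0647
grasp_force: 0.0
```

>>> move_arm([
  {"x": 0, "y": 0, "z": -0.2, "ax": 0, "ay": 0, "az": 0},
  {"x": 0, "y": 0, "z": -0.7, "ax": 0, "ay": 0, "az": 0},
  {"x": -0.5, "y": 0, "z": -1.4, "ax": 0, "ay": 0, "az": 0},
  {"x": -1.2, "y": -0.2, "z": -2.0, "ax": 0, "ay": 0, "az": 0},
  {"x": -1.9, "y": -0.38, "z": -2.4, "ax": 0, "ay": 0, "az": 0},
  {"x": -2.15, "y": -0.38, "z": -2.45, "ax": 0, "ay": 0, "az": 0},
  {"x": -2.15, "y": -0.38, "z": -2.45, "ax": 0, "ay": 0, "az": 0},
  {"x": -2.15, "y": -0.38, "z": -2.45, "ax": 0, "ay": 0, "az": 0},
  {"x": -2.15, "y": -0.38, "z": -2.45, "ax": 0, "ay": 0, "az": 0},
  {"x": -2.15, "y": -0.38, "z": -2.45, "ax": 0, "ay": 0, "az": 0},
])

```text
clock: 13.7
tool_pos: [0.5638, 0.242, 0.0977]
ee_rot: [-0.001, -0.036, 0.999, -0.0]
force: [-0.9, 0.1, 0.2]
finger_gap: 0.0653
grasp_force: 0.0
```

```bash
python3 -c "
from h import *
c=Cam('wrist','w9'); m=masks(c.im); T=pose(); p=c.px([[.4786,.2509,.03]])[0]; print(T[:3,3],p)
f=fit(c,m['cop'],p,[.046,.046],.022,.034,45); print(f)
x,y=p.astype(int)
# socket edges by dark mask along row/col through the block
for n,g in (('row',c.im[y,x-50:x+50].max(1)),('col',c.im[y-50:y+50,x].max(1))): print(n,g.tolist())
# silver sink A look: yaw candidates
s=(.4225+.0025,.0017+.003)
for yw in (109.9,19.9):
  a=np.radians(yw); go(s[0]+.085*np.sin(a),s[1]-.085*np.cos(a),.1,yw)
"
```

```text
[0.56420669 0.24200688 0.09800857] [338.98661705  89.85531204]
[0.47798369 0.25067905 4.15545009 0.93820262]
row [102, 103, 102, 102, 103, 103, 103, 102, 103, 102, 102, 103, 103, 101, 87, 56, 36, 36, 36, 39, 82, 150, 204, 224, 222, 220, 220, 232, 254, 255, 255, 255, 255, 255, 255, 255, 255, 255, 255, 255, 255, 255, 255, 255, 255, 255, 255, 255, 255, 255, 255, 255, 255, 255, 255, 255, 255, 255, 255, 255, 255, 255, 255, 255, 255, 255, 255, 255, 255, 255, 255, 255, 255, 255, 255, 255, 255, 255, 255, 255, 255, 220, 117, 126, 158, 166, 166, 165, 164, 165, 162, 164, 164, 164, 164, 162, 162, 162, 157, 138]
col [105, 106, 105, 105, 105, 105, 104, 104, 102, 112, 139, 168, 177, 178, 172, 146, 101, 167, 254, 255, 255, 255, 255, 255, 255, 255, 255, 255, 255, 255, 255, 255, 255, 255, 255, 255, 255, 255, 255, 255, 255, 255, 255, 255, 255, 255, 255, 255, 255, 255, 255, 255, 255, 255, 255, 255, 255, 255, 255, 255, 255, 255, 255, 255, 255, 255, 255, 255, 255, 255, 255, 255, 255, 255, 255, 255, 255, 255, 255, 255, 239, 114, 45, 59, 66, 65, 75, 116, 159, 172, 171, 169, 169, 169, 168, 168, 170, 169, 168, 169]
go d [ 1.85 -5.09 -0.05] turn [-0.   -0.01 -1.97] | tcp [0.5642 0.242  0.098 ] yaw 94.1
go d [ 3.32 -7.71 -0.04] turn [-0.01 -0.01  9.28] | tcp [0.5642 0.242  0.098 ] yaw 94.1
```

>>> move_arm([
  {"x": 0.3, "y": -0.8, "z": 0, "ax": 0, "ay": 0, "az": -0.3},
  {"x": 0.6, "y": -1.7, "z": 0, "ax": 0, "ay": 0, "az": -0.6},
  {"x": 1.0, "y": -2.7, "z": 0, "ax": 0, "ay": 0, "az": -1.0},
  {"x": 1.35, "y": -3.7, "z": 0, "ax": 0, "ay": 0, "az": -1.4},
  {"x": 1.7, "y": -4.6, "z": 0, "ax": 0, "ay": 0, "az": -1.8},
  {"x": 1.85, "y": -5.05, "z": 0, "ax": 0, "ay": 0, "az": -1.97},
  {"x": 1.85, "y": -5.09, "z": 0, "ax": 0, "ay": 0, "az": -1.97},
  {"x": 1.85, "y": -5.09, "z": 0, "ax": 0, "ay": 0, "az": -1.97},
  {"x": 1.85, "y": -5.09, "z": 0, "ax": 0, "ay": 0, "az": -1.97},
  {"x": 1.85, "y": -5.09, "z": 0, "ax": 0, "ay": 0, "az": -1.97},
], jaw=78)

```text
clock: 14.75
tool_pos: [0.5064, 0.0346, 0.0988]
ee_rot: [0.0, -0.173, 0.985, 0.0]
force: [0.0, 0.2, 0.4]
finger_gap: 0.0726
grasp_force: 0.0
```

>>> move_arm([
  {"x": 0, "y": 0, "z": 0, "ax": 0, "ay": 0, "az": 0},
  {"x": 0, "y": 0, "z": 0, "ax": 0, "ay": 0, "az": 0},
])

```text
clock: 14.95
tool_pos: [0.5062, 0.0341, 0.0987]
ee_rot: [-0.0, -0.173, 0.985, 0.0]
force: [-0.7, 0.2, 0.1]
finger_gap: 0.0725
grasp_force: 0.0
```

```bash
python3 -c "
from h import *
c=Cam('wrist','w10'); m=masks(c.im); T=pose(); p=c.px([[.425,.005,.02]])[0]; print(T[:3,3],p)
for mk in('lowsat','notmat'):
  f=fit(c,m[mk],p,[.05,.05],0,.03,60); print(mk,f)
go(f[0],f[1],-.016,f[2]+90)
# draw fit
q=c.px(box(f[0],f[1],np.radians(f[2]),.05,0,.03)).astype(int)
im=c.im.copy()
for i in range(4): cv2.line(im,tuple(q[4+i]),tuple(q[4+(i+1)%4]),(0,0,255),1);cv2.line(im,tuple(q[i]),tuple(q[(i+1)%4]),(255,0,0),1)
cv2.imwrite('pics/w10f.png',im[:, 120:520])"
```

```text
[0.50623364 0.03397741 0.09874301] [319.74031561  88.02303585]
lowsat [4.25770317e-01 4.24685666e-03 2.15076773e+01 9.23939287e-01]
notmat [4.25773252e-01 4.24300153e-03 2.15036647e+01 9.23447771e-01]
go d [ 2.14 -0.01  2.87] turn [ 0.  -0.  -0.2] | tcp [0.5062 0.034  0.0987] yaw 109.9
```

View pics/w10f.png

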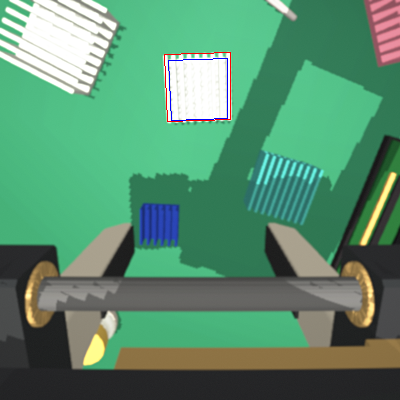

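>>> move_arm([
  {"x": 0.5, "y": 0, "z": 0.1, "ax": 0, "ay": 0, "az": -0.1},
  {"x": 1.3, "y": 0, "z": 0.5, "ax": 0, "ay": 0, "az": -0.1},
  {"x": 1.9, "y": 0, "z": 1.0, "ax": 0, "ay": 0, "az": -0.1},
  {"x": 2.14, "y": 0, "z": 1.4, "ax": 0, "ay": 0, "az": -0.1},
  {"x": 2.14, "y": 0, "z": 1.75, "ax": 0, "ay": 0, "az": -0.1},
  {"x": 2.14, "y": 0, "z": 2.1, "ax": 0, "ay": 0, "az": -0.1},
  {"x": 2.14, "y": 0, "z": 2.4, "ax": 0, "ay": 0, "az": -0.1},
  {"x": 2.14, "y": 0, "z": 2.7, "ax": 0, "ay": 0, "az": -0.1},
  {"x": 2.14, "y": 0, "z": 2.82, "ax": 0, "ay": 0, "az": -0.1},
  {"x": 2.14, "y": 0, "z": 2.82, "ax": 0, "ay": 0, "az": -0.1},
])

```text
clock: 16.0
tool_pos: [0.425, 0.0045, -0.0148]
ee_rot: [-0.001, -0.179, 0.984, 0.0]
force: [0.3, 0.0, 0.4]
finger_gap: 0.0724
grasp_force: 0.0
```

>>> move_arm([
  {"x": 0, "y": 0, "z": 0, "ax": 0, "ay": 0, "az": 0},
  {"x": 0, "y": 0, "z": 0, "ax": 0, "ay": 0, "az": 0},
  {"x": 0, "y": 0, "z": 0, "ax": 0, "ay": 0, "az": 0},
])

```text
clock: 16.3
tool_pos: [0.4263, 0.0043, -0.0134]
ee_rot: [0.001, -0.179, 0.984, -0.0]
force: [0.7, 0.4, 0.1]
finger_gap: 0.0725
grasp_force: 0.0
```

>>> move_arm([
  {"x": 0, "y": 0, "z": 0, "ax": 0, "ay": 0, "az": 0},
  {"x": 0, "y": 0, "z": 0, "ax": 0, "ay": 0, "az": 0},
  {"x": 0, "y": 0, "z": 0, "ax": 0, "ay": 0, "az": 0},
  {"x": 0, "y": 0, "z": 0, "ax": 0, "ay": 0, "az": 0},
  {"x": 0, "y": 0, "z": 0, "ax": 0, "ay": 0, "az": 0},
  {"x": 0, "y": 0, "z": 0, "ax": 0, "ay": 0, "az": 0},
], jaw=0, newtons=15)

```text
clock: 16.9
tool_pos: [0.4258, 0.0044, -0.0139]
ee_rot: [0.0, -0.179, 0.984, -0.0]
force: [-0.7, 0.6, 2.2]
finger_gap: 0.0497
grasp_force: 14.9
```

```bash
python3 -c "
from h import *
go(.5655,.242,.12,94.1)"
```

```text
go d [-5.37  4.32 -3.35] turn [-0.    0.    2.07] | tcp [ 0.4258  0.0044 -0.0139] yaw 110.7
```

>>> move_arm([
  {"x": 0, "y": 0, "z": -0.15, "ax": 0, "ay": 0, "az": 0},
  {"x": 0, "y": 0, "z": -0.6, "ax": 0, "ay": 0, "az": 0},
  {"x": 0, "y": 0, "z": -1.3, "ax": 0, "ay": 0, "az": 0},
  {"x": -0.2, "y": 0.3, "z": -2.0, "ax": 0, "ay": 0, "az": 0.1},
  {"x": -0.6, "y": 1.0, "z": -2.3, "ax": 0, "ay": 0, "az": 0.4},
  {"x": -1.2, "y": 1.9, "z": -2.35, "ax": 0, "ay": 0, "az": 0.8},
  {"x": -1.8, "y": 2.8, "z": -2.35, "ax": 0, "ay": 0, "az": 1.1},
  {"x": -2.4, "y": 3.7, "z": -2.35, "ax": 0, "ay": 0, "az": 1.5},
  {"x": -3.0, "y": 4.6, "z": -2.35, "ax": 0, "ay": 0, "az": 1.9},
  {"x": -3.3, "y": 5.1, "z": -2.35, "ax": 0, "ay": 0, "az": 2.07},
])

```text
clock: 17.9
tool_pos: [0.4774, 0.245, 0.0804]
ee_rot: [0.0, -0.036, 0.999, 0.0]
force: [-0.1, -0.8, -1.0]
finger_gap: 0.0501
grasp_force: 14.9
```

>>> move_arm([
  {"x": 0, "y": 0, "z": 0, "ax": 0, "ay": 0, "az": 0},
  {"x": 0, "y": 0, "z": 0, "ax": 0, "ay": 0, "az": 0},
  {"x": 0, "y": 0, "z": 0, "ax": 0, "ay": 0, "az": 0},
  {"x": 0, "y": 0, "z": 0, "ax": 0, "ay": 0, "az": 0},
  {"x": 0, "y": 0, "z": 0, "ax": 0, "ay": 0, "az": 0},
])

```text
clock: 18.4
tool_pos: [0.4773, 0.2409, 0.0802]
ee_rot: [0.0, -0.035, 0.999, -0.0]
force: [0.5, 0.1, -0.7]
finger_gap: 0.0501
grasp_force: 14.9
```

```bash
python3 -c "
from h import *
go(.4784,.2509,.0281,94.1)
c=Cam('wrist');T=pose();m=masks(c.im)['lowsat']|masks(c.im)['white']
zt=T[2,3]+.0139+.03
for r in (205,215,225,235):
  g=c.im[r,230:410].astype(int).max(1); print(r,g[::4].tolist())
"
```

```text
go d [-0.04  0.25  1.3 ] turn [-0.    0.   -0.01] | tcp [0.4773 0.2409 0.0802] yaw 94.0
205 [199, 199, 200, 200, 200, 53, 97, 94, 242, 159, 192, 155, 224, 195, 155, 241, 204, 175, 240, 210, 223, 241, 219, 239, 239, 216, 240, 226, 221, 239, 173, 216, 238, 153, 215, 181, 142, 118, 39, 40, 92, 184, 241, 94, 96]
215 [200, 199, 200, 200, 201, 57, 98, 95, 239, 199, 239, 155, 207, 239, 155, 239, 240, 163, 241, 240, 213, 240, 240, 239, 238, 237, 239, 223, 236, 240, 170, 236, 239, 153, 225, 172, 94, 92, 41, 40, 93, 221, 220, 93, 94]
225 [197, 196, 196, 198, 200, 106, 114, 152, 185, 185, 239, 156, 183, 240, 156, 236, 239, 158, 240, 240, 208, 239, 239, 240, 239, 235, 239, 224, 235, 240, 165, 235, 238, 154, 229, 205, 186, 176, 127, 65, 94, 237, 181, 94, 91]
235 [196, 196, 196, 182, 184, 184, 184, 184, 184, 156, 239, 161, 165, 240, 163, 223, 240, 164, 241, 240, 201, 240, 239, 239, 240, 234, 240, 224, 236, 240, 165, 235, 238, 154, 235, 126, 183, 184, 184, 184, 183, 185, 147, 93, 80]
```

>>> move_arm([
  {"x": 0, "y": 0.12, "z": 0.2, "ax": 0, "ay": 0, "az": 0},
  {"x": -0.04, "y": 0.25, "z": 0.5, "ax": 0, "ay": 0, "az": 0},
  {"x": -0.04, "y": 0.25, "z": 0.8, "ax": 0, "ay": 0, "az": 0},
  {"x": -0.04, "y": 0.25, "z": 1.05, "ax": 0, "ay": 0, "az": 0},
  {"x": -0.04, "y": 0.25, "z": 1.2, "ax": 0, "ay": 0, "az": 0},
  {"x": -0.04, "y": 0.25, "z": 1.3, "ax": 0, "ay": 0, "az": 0},
  {"x": -0.04, "y": 0.25, "z": 1.3, "ax": 0, "ay": 0, "az": 0},
  {"x": -0.04, "y": 0.25, "z": 1.3, "ax": 0, "ay": 0, "az": 0},
  {"x": -0.04, "y": 0.25, "z": 1.3, "ax": 0, "ay": 0, "az": 0},
])

```text
clock: 19.35
tool_pos: [0.4786, 0.2521, 0.0287]
ee_rot: [0.0, -0.036, 0.999, 0.0]
force: [0.5, 1.3, -1.5]
finger_gap: 0.0501
grasp_force: 14.9
```

>>> move_arm([
  {"x": 0, "y": 0, "z": 0.05, "ax": 0, "ay": 0, "az": 0},
  {"x": 0, "y": 0, "z": 0.1, "ax": 0, "ay": 0, "az": 0},
  {"x": 0, "y": 0, "z": 0.14, "ax": 0, "ay": 0, "az": 0},
  {"x": 0, "y": 0, "z": 0.16, "ax": 0, "ay": 0, "az": 0},
  {"x": 0, "y": 0, "z": 0.16, "ax": 0, "ay": 0, "az": 0},
  {"x": 0, "y": 0, "z": 0.16, "ax": 0, "ay": 0, "az": 0},
])

```text
clock: 19.95
tool_pos: [0.4781, 0.252, 0.0216]
ee_rot: [-0.0, -0.036, 0.999, -0.0]
force: [0.6, 0.2, -0.7]
finger_gap: 0.0501
grasp_force: 14.9
```

>>> move_arm([
  {"x": 0, "y": -0.025, "z": 0, "ax": 0, "ay": 0, "az": 0},
  {"x": 0, "y": -0.025, "z": 0, "ax": 0, "ay": 0, "az": 0},
  {"x": 0, "y": -0.025, "z": 0.01, "ax": 0, "ay": 0, "az": 0},
  {"x": 0, "y": -0.025, "z": 0.02, "ax": 0, "ay": 0, "az": 0},
  {"x": 0, "y": -0.025, "z": 0.03, "ax": 0, "ay": 0, "az": 0},
  {"x": 0, "y": -0.025, "z": 0.03, "ax": 0, "ay": 0, "az": 0},
])

```text
clock: 20.55
tool_pos: [0.4781, 0.2509, 0.0203]
ee_rot: [-0.0, -0.036, 0.999, -0.0]
force: [0.8, -0.6, 0.4]
finger_gap: 0.0499
grasp_force: 14.9
```

>>> move_arm([
  {"x": 0, "y": 0, "z": 0.01, "ax": 0, "ay": 0, "az": 0},
  {"x": 0, "y": 0, "z": 0.01, "ax": 0, "ay": 0, "az": 0},
  {"x": 0, "y": 0, "z": 0.01, "ax": 0, "ay": 0, "az": 0},
])

```text
clock: 20.85
tool_pos: [0.4782, 0.251, 0.0202]
ee_rot: [0.0, -0.036, 0.999, 0.0]
force: [-0.7, -0.8, 0.8]
finger_gap: 0.0498
grasp_force: 14.9
```

>>> move_arm([
  {"x": 0, "y": 0, "z": 0, "ax": 0, "ay": 0, "az": 0},
  {"x": 0, "y": 0, "z": 0, "ax": 0, "ay": 0, "az": 0},
  {"x": 0, "y": 0, "z": 0, "ax": 0, "ay": 0, "az": 0},
  {"x": 0, "y": 0, "z": 0, "ax": 0, "ay": 0, "az": 0},
], jaw=72)

```text
clock: 21.25
tool_pos: [0.4782, 0.251, 0.0201]
ee_rot: [0.0, -0.036, 0.999, 0.0]
force: [0.4, -0.8, -0.2]
finger_gap: 0.0673
grasp_force: 0.0
```

>>> move_arm([
  {"x": 0, "y": 0, "z": -0.2, "ax": 0, "ay": 0, "az": 0},
  {"x": 0, "y": 0, "z": -0.7, "ax": 0, "ay": 0, "az": 0},
  {"x": -0.2, "y": 0, "z": -1.4, "ax": 0, "ay": 0, "az": 0},
  {"x": -0.9, "y": -0.2, "z": -2.1, "ax": 0, "ay": 0, "az": 0},
  {"x": -1.7, "y": -0.35, "z": -2.5, "ax": 0, "ay": 0, "az": 0},
  {"x": -2.0, "y": -0.38, "z": -2.5, "ax": 0, "ay": 0, "az": 0},
  {"x": -2.0, "y": -0.38, "z": -2.5, "ax": 0, "ay": 0, "az": 0},
  {"x": -2.0, "y": -0.38, "z": -2.5, "ax": 0, "ay": 0, "az": 0},
  {"x": -2.0, "y": -0.38, "z": -2.5, "ax": 0, "ay": 0, "az": 0},
  {"x": -2.0, "y": -0.38, "z": -2.5, "ax": 0, "ay": 0, "az": 0},
])

```text
clock: 22.25
tool_pos: [0.5579, 0.2416, 0.1195]
ee_rot: [-0.001, -0.036, 0.999, -0.0]
force: [0.0, 0.1, 0.0]
finger_gap: 0.0668
grasp_force: 0.0
```

```bash
python3 -c "
from h import *
c=Cam('wrist','w11'); m=masks(c.im); T=pose(); p=c.px([[.4786,.2509,.05]])[0]; print(T[:3,3],p)
f=fit(c,m['lowsat']&(c.im.max(2)>120),p,[.05,.05],.034,.064,42); print(f)
f0=(.6625,-.1640)
for yw in (117.7,27.7):
  a=np.radians(yw); go(f0[0]+.085*np.sin(a),f0[1]-.085*np.cos(a),.1,yw)
"
```

```text
[0.55806486 0.24167313 0.11963278] [338.63859026  97.83254253]
[0.47963893 0.2509786  4.68721089 0.89397217]
go d [-3.82 -9.45  0.49] turn [ 0.   -0.01 -2.94] | tcp [0.5581 0.2417 0.1196] yaw 94.1
go d [ -2.72 -12.25   0.49] turn [-0.01 -0.01  8.31] | tcp [0.5581 0.2417 0.1196] yaw 94.1
```

>>> move_arm([
  {"x": -0.3, "y": -0.8, "z": 0.05, "ax": 0, "ay": 0, "az": -0.3},
  {"x": -0.7, "y": -1.7, "z": 0.1, "ax": 0, "ay": 0, "az": -0.6},
  {"x": -1.1, "y": -2.75, "z": 0.15, "ax": 0, "ay": 0, "az": -0.9},
  {"x": -1.5, "y": -3.8, "z": 0.2, "ax": 0, "ay": 0, "az": -1.2},
  {"x": -1.9, "y": -4.85, "z": 0.25, "ax": 0, "ay": 0, "az": -1.5},
  {"x": -2.4, "y": -5.9, "z": 0.3, "ax": 0, "ay": 0, "az": -1.8},
  {"x": -2.8, "y": -6.95, "z": 0.35, "ax": 0, "ay": 0, "az": -2.1},
  {"x": -3.2, "y": -8.0, "z": 0.4, "ax": 0, "ay": 0, "az": -2.5},
  {"x": -3.6, "y": -8.9, "z": 0.49, "ax": 0, "ay": 0, "az": -2.8},
  {"x": -3.82, "y": -9.45, "z": 0.49, "ax": 0, "ay": 0, "az": -2.94},
], jaw=78)

```text
clock: 23.3
tool_pos: [0.7385, -0.1275, 0.0993]
ee_rot: [-0.001, -0.239, 0.971, -0.0]
force: [-0.0, -0.4, -0.0]
finger_gap: 0.0725
grasp_force: 0.0
```

>>> move_arm([
  {"x": 0, "y": 0, "z": 0, "ax": 0, "ay": 0, "az": 0},
  {"x": 0, "y": 0, "z": 0, "ax": 0, "ay": 0, "az": 0},
  {"x": 0, "y": 0, "z": 0, "ax": 0, "ay": 0, "az": 0},
  {"x": 0, "y": 0, "z": 0, "ax": 0, "ay": 0, "az": 0},
  {"x": 0, "y": 0, "z": 0, "ax": 0, "ay": 0, "az": 0},
])

```text
clock: 23.8
tool_pos: [0.7384, -0.1233, 0.1008]
ee_rot: [0.0, -0.239, 0.971, -0.0]
force: [0.2, 0.4, 0.1]
finger_gap: 0.0727
grasp_force: 0.0
```

```bash
python3 -c "
from h import *
c=Cam('wrist','w12'); m=masks(c.im); T=pose(); p=c.px([[.6625,-.164,.015]])[0]; print(T[:3,3],p)
for mk in('lowsat','notmat'):
  f=fit(c,m[mk],p,[.05,.05],0,.02,55); print(mk,f)
go(f[0],f[1],-.018,f[2]+90)"
```

```text
[ 0.73852077 -0.12349812  0.100797  ] [318.37859125  88.69619011]
lowsat [ 0.66274704 -0.16259325 27.27089792  0.98485569]
notmat [ 0.66260914 -0.16267046 27.4543003   0.98998956]
go d [2.14 0.02 2.97] turn [-0.    0.    0.03] | tcp [ 0.7385 -0.1235  0.1008] yaw 117.7
```

>>> move_arm([
  {"x": 0.5, "y": 0.02, "z": 0.1, "ax": 0, "ay": 0, "az": 0.03},
  {"x": 1.3, "y": 0.02, "z": 0.5, "ax": 0, "ay": 0, "az": 0.03},
  {"x": 1.9, "y": 0.02, "z": 1.0, "ax": 0, "ay": 0, "az": 0.03},
  {"x": 2.14, "y": 0.02, "z": 1.4, "ax": 0, "ay": 0, "az": 0.03},
  {"x": 2.14, "y": 0.02, "z": 1.75, "ax": 0, "ay": 0, "az": 0.03},
  {"x": 2.14, "y": 0.02, "z": 2.1, "ax": 0, "ay": 0, "az": 0.03},
  {"x": 2.14, "y": 0.02, "z": 2.4, "ax": 0, "ay": 0, "az": 0.03},
  {"x": 2.14, "y": 0.02, "z": 2.65, "ax": 0, "ay": 0, "az": 0.03},
  {"x": 2.14, "y": 0.02, "z": 2.85, "ax": 0, "ay": 0, "az": 0.03},
  {"x": 2.14, "y": 0.02, "z": 2.95, "ax": 0, "ay": 0, "az": 0.03},
])

```text
clock: 24.85
tool_pos: [0.6622, -0.1631, -0.0187]
ee_rot: [-0.0, -0.237, 0.972, 0.0]
force: [-0.4, 0.3, -0.6]
finger_gap: 0.0725
grasp_force: 0.0
```

>>> move_arm([
  {"x": 0, "y": 0, "z": 0, "ax": 0, "ay": 0, "az": 0},
  {"x": 0, "y": 0, "z": 0, "ax": 0, "ay": 0, "az": 0},
  {"x": 0, "y": 0, "z": 0, "ax": 0, "ay": 0, "az": 0},
])

```text
clock: 25.15
tool_pos: [0.6629, -0.1637, -0.0167]
ee_rot: [0.001, -0.237, 0.972, -0.0]
force: [-0.1, -0.7, 0.6]
finger_gap: 0.0726
grasp_force: 0.0
```

>>> move_arm([
  {"x": 0, "y": 0, "z": 0, "ax": 0, "ay": 0, "az": 0},
  {"x": 0, "y": 0, "z": 0, "ax": 0, "ay": 0, "az": 0},
  {"x": 0, "y": 0, "z": 0, "ax": 0, "ay": 0, "az": 0},
  {"x": 0, "y": 0, "z": 0, "ax": 0, "ay": 0, "az": 0},
  {"x": 0, "y": 0, "z": 0, "ax": 0, "ay": 0, "az": 0},
  {"x": 0, "y": 0, "z": 0, "ax": 0, "ay": 0, "az": 0},
], jaw=0, newtons=12)

```text
clock: 25.75
tool_pos: [0.6624, -0.1636, -0.0174]
ee_rot: [0.0, -0.237, 0.972, -0.0]
force: [-0.7, 1.0, 1.8]
finger_gap: 0.0502
grasp_force: 12.0
```

```bash
python3 -c "
from h import *
go(.4786,.2509,.11,94.1)"
```

```text
go d [-0.69 11.31 -3.19] turn [-0.    0.    2.91] | tcp [ 0.6624 -0.1636 -0.0174] yaw 117.4
```

>>> move_arm([
  {"x": 0, "y": 0, "z": -0.15, "ax": 0, "ay": 0, "az": 0},
  {"x": 0, "y": 0, "z": -0.6, "ax": 0, "ay": 0, "az": 0},
  {"x": 0, "y": 0.1, "z": -1.4, "ax": 0, "ay": 0, "az": 0},
  {"x": 0, "y": 0.4, "z": -2.2, "ax": 0, "ay": 0, "az": 0.1},
  {"x": -0.05, "y": 1.0, "z": -2.8, "ax": 0, "ay": 0, "az": 0.3},
  {"x": -0.1, "y": 1.9, "z": -3.1, "ax": 0, "ay": 0, "az": 0.6},
  {"x": -0.15, "y": 2.9, "z": -3.19, "ax": 0, "ay": 0, "az": 0.9},
  {"x": -0.2, "y": 3.9, "z": -3.19, "ax": 0, "ay": 0, "az": 1.2},
  {"x": -0.3, "y": 4.9, "z": -3.19, "ax": 0, "ay": 0, "az": 1.4},
  {"x": -0.35, "y": 5.9, "z": -3.19, "ax": 0, "ay": 0, "az": 1.6},
])

```text
clock: 26.75
tool_pos: [0.5661, 0.0538, 0.112]
ee_rot: [0.001, -0.126, 0.992, -0.0]
force: [0.8, 0.3, -0.4]
finger_gap: 0.05
grasp_force: 12.0
```

```bash
python3 -c "
from h import *
go(.4786,.2509,.11,94.1);print(get_state()['finger_gap'])"
```

```text
go d [0.88 5.32 0.05] turn [-0.    0.02  1.3 ] | tcp [0.5661 0.0538 0.112 ] yaw 104.5
0.05004050686883128
```

>>> move_arm([
  {"x": 0.15, "y": 0.9, "z": 0, "ax": 0, "ay": 0, "az": 0.3},
  {"x": 0.3, "y": 1.9, "z": 0, "ax": 0, "ay": 0, "az": 0.6},
  {"x": 0.5, "y": 2.9, "z": 0, "ax": 0, "ay": 0, "az": 0.9},
  {"x": 0.65, "y": 3.9, "z": 0, "ax": 0, "ay": 0, "az": 1.2},
  {"x": 0.8, "y": 4.7, "z": 0, "ax": 0, "ay": 0, "az": 1.3},
  {"x": 0.88, "y": 5.1, "z": 0, "ax": 0, "ay": 0, "az": 1.3},
  {"x": 0.88, "y": 5.2, "z": 0, "ax": 0, "ay": 0, "az": 1.3},
  {"x": 0.88, "y": 5.2, "z": 0, "ax": 0, "ay": 0, "az": 1.3},
  {"x": 0.88, "y": 5.2, "z": 0, "ax": 0, "ay": 0, "az": 1.3},
  {"x": 0.88, "y": 5.2, "z": 0, "ax": 0, "ay": 0, "az": 1.3},
])

```text
clock: 27.75
tool_pos: [0.4803, 0.2439, 0.1103]
ee_rot: [0.0, -0.036, 0.999, -0.0]
force: [-0.4, -0.1, -1.0]
finger_gap: 0.05
grasp_force: 12.0
```

>>> move_arm([
  {"x": 0, "y": 0, "z": 0, "ax": 0, "ay": 0, "az": 0},
  {"x": 0, "y": 0, "z": 0, "ax": 0, "ay": 0, "az": 0},
  {"x": 0, "y": 0, "z": 0, "ax": 0, "ay": 0, "az": 0},
])

```text
clock: 28.05
tool_pos: [0.4799, 0.2445, 0.11]
ee_rot: [-0.0, -0.036, 0.999, -0.0]
force: [-0.3, -0.6, -0.2]
finger_gap: 0.0498
grasp_force: 12.0
```

```bash
python3 -c "
from h import *
go(.4784,.251,.053,94.1);print(get_state()['finger_gap'])"
```

```text
go d [0.02 0.16 1.42] turn [-0.   -0.    0.01] | tcp [0.4799 0.2445 0.11  ] yaw 94.2
0.04978286919605066
```

>>> move_arm([
  {"x": 0.02, "y": 0.08, "z": 0.2, "ax": 0, "ay": 0, "az": 0},
  {"x": 0.02, "y": 0.16, "z": 0.5, "ax": 0, "ay": 0, "az": 0},
  {"x": 0.02, "y": 0.16, "z": 0.8, "ax": 0, "ay": 0, "az": 0},
  {"x": 0.02, "y": 0.16, "z": 1.05, "ax": 0, "ay": 0, "az": 0},
  {"x": 0.02, "y": 0.16, "z": 1.25, "ax": 0, "ay": 0, "az": 0},
  {"x": 0.02, "y": 0.16, "z": 1.4, "ax": 0, "ay": 0, "az": 0},
  {"x": 0.02, "y": 0.16, "z": 1.42, "ax": 0, "ay": 0, "az": 0},
  {"x": 0.02, "y": 0.16, "z": 1.42, "ax": 0, "ay": 0, "az": 0},
  {"x": 0.02, "y": 0.16, "z": 1.42, "ax": 0, "ay": 0, "az": 0},
])

```text
clock: 28.95
tool_pos: [0.4789, 0.2513, 0.0538]
ee_rot: [0.0, -0.037, 0.999, 0.0]
force: [0.3, 0.3, -0.6]
finger_gap: 0.0499
grasp_force: 12.0
```

>>> move_arm([
  {"x": 0, "y": 0, "z": 0.04, "ax": 0, "ay": 0, "az": 0},
  {"x": 0, "y": 0, "z": 0.08, "ax": 0, "ay": 0, "az": 0},
  {"x": 0, "y": 0, "z": 0.1, "ax": 0, "ay": 0, "az": 0},
  {"x": 0, "y": 0, "z": 0.1, "ax": 0, "ay": 0, "az": 0},
  {"x": 0, "y": 0, "z": 0.1, "ax": 0, "ay": 0, "az": 0},
])

```text
clock: 29.45
tool_pos: [0.4784, 0.2512, 0.0492]
ee_rot: [-0.0, -0.037, 0.999, 0.0]
force: [0.2, -0.4, -0.6]
finger_gap: 0.0501
grasp_force: 12.0
```

Contact is expected at z ≈ 0.0466; go down in small steps.

>>> move_arm([
  {"x": 0, "y": 0, "z": 0.02, "ax": 0, "ay": 0, "az": 0},
  {"x": 0, "y": 0, "z": 0.035, "ax": 0, "ay": 0, "az": 0},
  {"x": 0, "y": 0, "z": 0.05, "ax": 0, "ay": 0, "az": 0},
  {"x": 0, "y": 0, "z": 0.05, "ax": 0, "ay": 0, "az": 0},
])

```text
clock: 29.85
tool_pos: [0.4784, 0.2512, 0.0471]
ee_rot: [-0.0, -0.037, 0.999, -0.0]
force: [-0.1, -0.1, -1.3]
finger_gap: 0.0498
grasp_force: 12.0
```

>>> move_arm([
  {"x": 0, "y": 0, "z": 0.012, "ax": 0, "ay": 0, "az": 0},
  {"x": 0, "y": 0, "z": 0.017, "ax": 0, "ay": 0, "az": 0},
  {"x": 0, "y": 0, "z": 0.017, "ax": 0, "ay": 0, "az": 0},
])

```text
clock: 30.15
tool_pos: [0.4785, 0.2512, 0.0466]
ee_rot: [0.0, -0.037, 0.999, 0.0]
force: [-1.0, 0.4, 0.4]
finger_gap: 0.0499
grasp_force: 12.0
```

>>> move_arm([
  {"x": 0, "y": 0, "z": 0.008, "ax": 0, "ay": 0, "az": 0},
  {"x": 0, "y": 0, "z": 0.008, "ax": 0, "ay": 0, "az": 0},
])

```text
clock: 30.35
tool_pos: [0.4786, 0.2512, 0.0466]
ee_rot: [0.0, -0.037, 0.999, 0.0]
force: [-2.4, -0.5, 4.2]
finger_gap: 0.0497
grasp_force: 12.0
```

>>> move_arm([
  {"x": 0, "y": 0, "z": 0, "ax": 0, "ay": 0, "az": 0},
  {"x": 0, "y": 0, "z": 0, "ax": 0, "ay": 0, "az": 0},
  {"x": 0, "y": 0, "z": 0, "ax": 0, "ay": 0, "az": 0},
  {"x": 0, "y": 0, "z": 0, "ax": 0, "ay": 0, "az": 0},
], jaw=72)

```text
clock: 30.75
tool_pos: [0.4784, 0.2512, 0.0461]
ee_rot: [-0.0, -0.037, 0.999, -0.0]
force: [-0.4, 0.6, -0.0]
finger_gap: 0.0669
grasp_force: 0.0
```

>>> move_arm([
  {"x": 0, "y": 0, "z": -0.2, "ax": 0, "ay": 0, "az": 0},
  {"x": 0, "y": 0, "z": -0.7, "ax": 0, "ay": 0, "az": 0},
  {"x": -0.2, "y": 0, "z": -1.3, "ax": 0, "ay": 0, "az": 0},
  {"x": -0.9, "y": -0.2, "z": -1.8, "ax": 0, "ay": 0, "az": 0},
  {"x": -1.7, "y": -0.35, "z": -2.0, "ax": 0, "ay": 0, "az": 0},
  {"x": -2.0, "y": -0.38, "z": -2.0, "ax": 0, "ay": 0, "az": 0},
  {"x": -2.0, "y": -0.38, "z": -2.0, "ax": 0, "ay": 0, "az": 0},
  {"x": -2.0, "y": -0.38, "z": -2.0, "ax": 0, "ay": 0, "az": 0},
  {"x": -2.0, "y": -0.38, "z": -2.0, "ax": 0, "ay": 0, "az": 0},
  {"x": -2.0, "y": -0.38, "z": -2.0, "ax": 0, "ay": 0, "az": 0},
])

```text
clock: 31.75
tool_pos: [0.5584, 0.2421, 0.126]
ee_rot: [-0.0, -0.037, 0.999, -0.0]
force: [-0.8, -0.1, 0.3]
finger_gap: 0.0672
grasp_force: 0.0
```

```bash
python3 -c "
from h import *
c=Cam('wrist','w13'); m=masks(c.im); T=pose(); p=c.px([[.4786,.2509,.08]])[0]; print(T[:3,3],p)
f=fit(c,m['lowsat'],p,[.05,.05],.064,.084,50); print(f)
b=(.549,.011)
for yw in (103.4,13.4):
  a=np.radians(yw); go(b[0]+.085*np.sin(a),b[1]-.085*np.cos(a),.1,yw)
ch=(.488,-.297)
for yw in (101.6,11.6):
  a=np.radians(yw); go(ch[0]+.085*np.sin(a),ch[1]-.085*np.cos(a),.1,yw)
"
```

```text
[0.55854975 0.24210417 0.1260992 ] [340.16480575  95.95181421]
[0.47930384 0.2516469  3.24503334 0.87555555]
go d [-1.43 -5.41  0.65] turn [-0.   -0.   -1.15] | tcp [0.5585 0.2421 0.1261] yaw 94.2
go d [ 0.32 -7.84  0.65] turn [-0.  -0.  10.1] | tcp [0.5585 0.2421 0.1261] yaw 94.2
go d [  0.64 -13.04   0.65] turn [-0.   -0.   -0.92] | tcp [0.5585 0.2421 0.1261] yaw 94.2
go d [  2.48 -15.42   0.65] turn [-0.   -0.   10.33] | tcp [0.5585 0.2421 0.1261] yaw 94.2
```

View pics/w13.png

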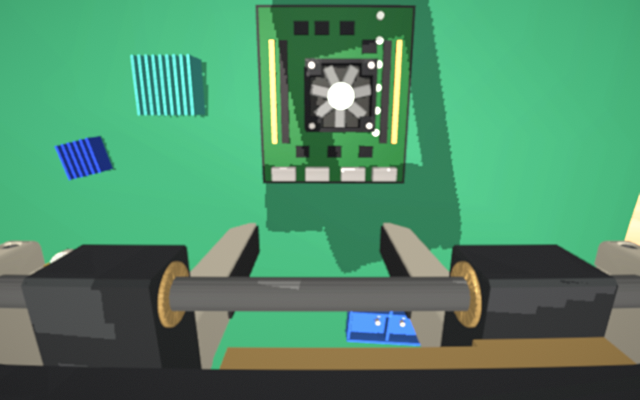

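>>> move_arm([
  {"x": -0.2, "y": -0.7, "z": 0.1, "ax": 0, "ay": 0, "az": -0.2},
  {"x": -0.4, "y": -1.6, "z": 0.2, "ax": 0, "ay": 0, "az": -0.4},
  {"x": -0.7, "y": -2.6, "z": 0.3, "ax": 0, "ay": 0, "az": -0.6},
  {"x": -1.0, "y": -3.6, "z": 0.4, "ax": 0, "ay": 0, "az": -0.8},
  {"x": -1.2, "y": -4.6, "z": 0.5, "ax": 0, "ay": 0, "az": -1.0},
  {"x": -1.4, "y": -5.2, "z": 0.6, "ax": 0, "ay": 0, "az": -1.15},
  {"x": -1.43, "y": -5.41, "z": 0.65, "ax": 0, "ay": 0, "az": -1.15},
  {"x": -1.43, "y": -5.41, "z": 0.65, "ax": 0, "ay": 0, "az": -1.15},
  {"x": -1.43, "y": -5.41, "z": 0.65, "ax": 0, "ay": 0, "az": -1.15},
  {"x": -1.43, "y": -5.41, "z": 0.65, "ax": 0, "ay": 0, "az": -1.15},
], jaw=65)

```text
clock: 32.8
tool_pos: [0.632, 0.0318, 0.1005]
ee_rot: [0.0, -0.117, 0.993, 0.0]
force: [-0.5, -0.0, 0.5]
finger_gap: 0.0605
grasp_force: 0.0
```

>>> move_arm([
  {"x": 0, "y": 0, "z": 0, "ax": 0, "ay": 0, "az": 0},
  {"x": 0, "y": 0, "z": 0, "ax": 0, "ay": 0, "az": 0},
  {"x": 0, "y": 0, "z": 0, "ax": 0, "ay": 0, "az": 0},
])

```text
clock: 33.1
tool_pos: [0.6322, 0.0308, 0.1004]
ee_rot: [0.0, -0.117, 0.993, 0.0]
force: [-0.6, 0.2, 0.8]
finger_gap: 0.0599
grasp_force: 0.0
```

```bash
python3 -c "
from h import *
c=Cam('wrist','w14'); m=masks(c.im); T=pose(); p=c.px([[.549,.011,.015]])[0]; print(T[:3,3],p)
for mk in('blue','notmat'):
  f=fit(c,m[mk],p,[.034,.034],0,.02,40); print(mk,f)
go(f[0],f[1],-.017,f[2]+90)"
```

```text
[0.63219987 0.03062741 0.10033397] [319.43336069  89.44030751]
blue [5.51293612e-01 1.18911823e-02 1.69074714e+01 9.73395047e-01]
notmat [5.50426410e-01 1.15600470e-02 1.71542487e+01 9.17503741e-01]
go d [2.1  0.01 2.93] turn [-0.    0.   -0.47] | tcp [0.6322 0.0306 0.1003] yaw 103.4
```

>>> move_arm([
  {"x": 0.5, "y": 0, "z": 0.1, "ax": 0, "ay": 0, "az": -0.2},
  {"x": 1.3, "y": 0, "z": 0.5, "ax": 0, "ay": 0, "az": -0.45},
  {"x": 1.9, "y": 0.01, "z": 1.0, "ax": 0, "ay": 0, "az": -0.46},
  {"x": 2.08, "y": 0.01, "z": 1.4, "ax": 0, "ay": 0, "az": -0.46},
  {"x": 2.08, "y": 0.01, "z": 1.75, "ax": 0, "ay": 0, "az": -0.46},
  {"x": 2.08, "y": 0.01, "z": 2.1, "ax": 0, "ay": 0, "az": -0.46},
  {"x": 2.08, "y": 0.01, "z": 2.4, "ax": 0, "ay": 0, "az": -0.46},
  {"x": 2.08, "y": 0.01, "z": 2.65, "ax": 0, "ay": 0, "az": -0.46},
  {"x": 2.08, "y": 0.01, "z": 2.85, "ax": 0, "ay": 0, "az": -0.46},
  {"x": 2.08, "y": 0.01, "z": 2.92, "ax": 0, "ay": 0, "az": -0.46},
])

```text
clock: 34.15
tool_pos: [0.5508, 0.0114, -0.0177]
ee_rot: [-0.001, -0.148, 0.989, 0.0]
force: [0.2, -0.5, -0.1]
finger_gap: 0.0603
grasp_force: 0.0
```

>>> move_arm([
  {"x": 0, "y": 0, "z": 0, "ax": 0, "ay": 0, "az": 0},
  {"x": 0, "y": 0, "z": 0, "ax": 0, "ay": 0, "az": 0},
  {"x": 0, "y": 0, "z": 0, "ax": 0, "ay": 0, "az": 0},
])

```text
clock: 34.45
tool_pos: [0.5518, 0.0113, -0.0159]
ee_rot: [0.001, -0.148, 0.989, -0.0]
force: [-0.3, -0.8, 0.1]
finger_gap: 0.0602
grasp_force: 0.0
```

>>> move_arm([
  {"x": 0, "y": 0, "z": 0, "ax": 0, "ay": 0, "az": 0},
  {"x": 0, "y": 0, "z": 0, "ax": 0, "ay": 0, "az": 0},
  {"x": 0, "y": 0, "z": 0, "ax": 0, "ay": 0, "az": 0},
  {"x": 0, "y": 0, "z": 0, "ax": 0, "ay": 0, "az": 0},
  {"x": 0, "y": 0, "z": 0, "ax": 0, "ay": 0, "az": 0},
  {"x": 0, "y": 0, "z": 0, "ax": 0, "ay": 0, "az": 0},
  {"x": 0, "y": 0, "z": 0, "ax": 0, "ay": 0, "az": 0},
], jaw=0, newtons=10)

```text
clock: 35.15
tool_pos: [0.5512, 0.0114, -0.0165]
ee_rot: [0.0, -0.148, 0.989, -0.0]
force: [-0.7, -0.2, 2.4]
finger_gap: 0.034
grasp_force: 10.0
```

```bash
python3 -c "
from h import *
yw=101.6;a=np.radians(yw);go(.488+.085*np.sin(a),-.297-.085*np.cos(a),.1,yw)"
```

```text
go d [ 1.66 -7.11 -2.91] turn [-0.    0.    0.68] | tcp [ 0.5512  0.0114 -0.0165] yaw 107.1
```

>>> move_arm([
  {"x": 0, "y": 0, "z": -0.15, "ax": 0, "ay": 0, "az": 0},
  {"x": 0, "y": 0, "z": -0.6, "ax": 0, "ay": 0, "az": 0},
  {"x": 0.05, "y": -0.2, "z": -1.4, "ax": 0, "ay": 0, "az": 0},
  {"x": 0.15, "y": -0.7, "z": -2.2, "ax": 0, "ay": 0, "az": 0.1},
  {"x": 0.35, "y": -1.5, "z": -2.7, "ax": 0, "ay": 0, "az": 0.2},
  {"x": 0.6, "y": -2.5, "z": -2.9, "ax": 0, "ay": 0, "az": 0.3},
  {"x": 0.8, "y": -3.5, "z": -2.91, "ax": 0, "ay": 0, "az": 0.4},
  {"x": 1.05, "y": -4.5, "z": -2.91, "ax": 0, "ay": 0, "az": 0.5},
  {"x": 1.3, "y": -5.5, "z": -2.91, "ax": 0, "ay": 0, "az": 0.6},
  {"x": 1.5, "y": -6.3, "z": -2.91, "ax": 0, "ay": 0, "az": 0.68},
])

```text
clock: 36.15
tool_pos: [0.5676, -0.2495, 0.1003]
ee_rot: [0.0, -0.101, 0.995, -0.0]
force: [-0.0, 0.3, -0.3]
finger_gap: 0.0336
grasp_force: 10.0
```

>>> move_arm([
  {"x": 0.1, "y": -0.5, "z": 0, "ax": 0, "ay": 0, "az": 0},
  {"x": 0.15, "y": -0.8, "z": 0, "ax": 0, "ay": 0, "az": 0},
  {"x": 0.15, "y": -0.8, "z": 0, "ax": 0, "ay": 0, "az": 0},
  {"x": 0.15, "y": -0.8, "z": 0, "ax": 0, "ay": 0, "az": 0},
  {"x": 0.15, "y": -0.8, "z": 0, "ax": 0, "ay": 0, "az": 0},
  {"x": 0.15, "y": -0.8, "z": 0, "ax": 0, "ay": 0, "az": 0},
  {"x": 0.15, "y": -0.8, "z": 0, "ax": 0, "ay": 0, "az": 0},
])

```text
clock: 36.85
tool_pos: [0.5686, -0.2788, 0.0999]
ee_rot: [0.0, -0.102, 0.995, 0.0]
force: [-0.3, -0.7, -0.1]
finger_gap: 0.0339
grasp_force: 10.0
```

```bash
python3 -c "
from h import *
c=Cam('wrist','w15'); T=pose(); p=c.px([[.488,-.297,.018]])[0]; print(T[:3,3],p)
h,s,v=cv2.split(cv2.cvtColor(c.im,cv2.COLOR_BGR2HSV)); x,y=p.astype(int)
print('row',v[y,x-40:x+40].tolist());print('rowS',s[y,x-40:x+40].tolist());print('col',v[y-40:y+40,x].tolist())
for th in (60,80,100):
  f=fit(c,v<th,p,[.028,.028],.018,.0181,26); print(th,f)
red=((h<10)|(h>170))&(s>100)&(v>50)
ys,xs=np.nonzero(red[:235]); r=cv2.minAreaRect(np.c_[xs,ys].astype(np.float32)); print('red',r,len(xs))
w=c.world(cv2.boxPoints(r),.012); print(w[:,:2].round(4).tolist(), w.mean(0), np.degrees(np.arctan2(*(w[1]-w[0])[[1,0]])))
im=c.im.copy(); q=c.px(box(*f[:2],np.radians(f[2]),.028,.018,.018))[:4].astype(int); cv2.polylines(im,[q],True,(0,255,0),1)
cv2.imwrite('pics/w15f.png',cv2.resize(im[:260,170:470],None,fx=2,fy=2))
go(f[0],f[1],.012,f[2]+90)"
```

```text
[ 0.5685514  -0.27899899  0.09994267] [317.6044744   92.94180114]
row [253, 242, 249, 252, 252, 252, 252, 252, 252, 252, 252, 252, 252, 252, 252, 252, 252, 252, 252, 253, 254, 251, 204, 120, 80, 80, 82, 81, 81, 82, 81, 82, 81, 81, 81, 80, 80, 80, 82, 80, 80, 80, 79, 78, 78, 79, 80, 79, 78, 77, 77, 75, 78, 75, 76, 123, 213, 254, 254, 252, 251, 251, 251, 251, 251, 251, 251, 251, 251, 251, 250, 250, 250, 250, 250, 250, 250, 250, 250, 250]
rowS [113, 154, 160, 156, 154, 153, 152, 153, 152, 152, 152, 152, 152, 152, 151, 152, 152, 151, 152, 153, 154, 156, 145, 81, 3, 3, 9, 9, 6, 9, 6, 6, 6, 6, 6, 3, 6, 3, 9, 3, 6, 6, 6, 7, 3, 6, 6, 10, 7, 7, 3, 0, 3, 3, 10, 97, 154, 163, 159, 159, 159, 159, 159, 159, 158, 159, 161, 162, 162, 161, 162, 160, 162, 163, 162, 163, 163, 163, 165, 164]
col [234, 235, 235, 235, 233, 229, 240, 251, 252, 252, 252, 252, 252, 252, 252, 252, 252, 252, 252, 252, 252, 252, 253, 254, 246, 188, 110, 80, 79, 80, 81, 80, 80, 80, 80, 80, 80, 80, 80, 80, 80, 80, 80, 80, 80, 77, 78, 78, 77, 76, 78, 77, 77, 77, 77, 77, 77, 74, 75, 94, 170, 242, 253, 252, 251, 251, 251, 251, 251, 251, 251, 251, 251, 251, 251, 251, 251, 247, 230, 226]Traceback (most recent call last):
  File "<string>", line 7, in <module>
    f=fit(c,v<th,p,[.028,.028],.018,.0181,26); print(th,f)
  File "h.py", line 35, in fit
    n,l,st,_=cv2.connectedComponentsWithStats(m2); k=1+np.argmax(st[1:,4])
                                                       ~~~~~~~~~^^^^^^^^^^
    return _wrapfunc(a, 'argmax', axis=axis, out=out, **kwds)
    return bound(*args, **kwds)
ValueError: attempt to get argmax of an empty sequence
```

```bash
python3 -c "
from h import *
c=Cam('wrist','w16'); T=pose(); p=c.px([[.488,-.297,.018]])[0]; print(T[:3,3],p)
h,s,v=cv2.split(cv2.cvtColor(c.im,cv2.COLOR_BGR2HSV))
for th in (130,160):
  f=fit(c,v<th,p,[.028,.028],.018,.0181,26); print(th,f)
red=((h<10)|(h>170))&(s>100)&(v>50)
l=cv2.connectedComponents(red[:235].astype(np.uint8))[1]; k=l[int(p[1]),int(p[0])-25]
ys,xs=np.nonzero(l==k); r=cv2.minAreaRect(np.c_[xs,ys].astype(np.float32)); print('red',r,len(xs))
w=c.world(cv2.boxPoints(r),.012); print(w[:,:2].round(4).tolist(), w.mean(0), np.degrees(np.arctan2(*(w[1]-w[0])[[1,0]])))
# held blue sink in tool frame
m=masks(c.im)['blue']; zt=T[2,3]+.0165+.02
for rr in (210,222,235):
  q=np.nonzero(m[rr,250:390])[0]
  if len(q): W=c.world([[q.min()+249.5,rr],[q.max()+250.5,rr]],zt); print(rr,q.min()+250,q.max()+250,((W-T[:3,3])@T[:3,:3])[:,:2].round(4).tolist())
go(f[0],f[1],.012,f[2]+90)"
```

```text
[ 0.56852582 -0.27917638  0.09994572] [317.81023607  93.0240048 ]
130 [ 0.49070133 -0.29655781 11.60065178  0.92892113]
160 [ 0.49029677 -0.29672442 13.36140189  0.97078038]
red ((316.0390930175781, 92.61039733886719), (118.42415618896484, 98.07579040527344), 88.93909454345703) 7815
[[0.4516, -0.347], [0.4344, -0.2702], [0.5267, -0.2461], [0.5455, -0.3296]] [ 0.48953147 -0.29821972  0.012     ] 102.57147897777286
210 288 350 [[0.0203, -0.0162], [0.0202, 0.0158]]
222 287 352 [[0.0138, -0.0169], [0.0138, 0.017]]
235 286 353 [[0.0067, -0.0176], [0.0066, 0.0177]]
go d [ 2.   -0.03  2.2 ] turn [-0.    0.   -0.21] | tcp [ 0.5685 -0.2792  0.0999] yaw 101.7
```

>>> move_arm([
  {"x": 0.5, "y": -0.01, "z": 0.1, "ax": 0, "ay": 0, "az": -0.11},
  {"x": 1.2, "y": -0.02, "z": 0.5, "ax": 0, "ay": 0, "az": -0.11},
  {"x": 1.8, "y": -0.03, "z": 1.0, "ax": 0, "ay": 0, "az": -0.11},
  {"x": 2.0, "y": -0.03, "z": 1.4, "ax": 0, "ay": 0, "az": -0.11},
  {"x": 2.0, "y": -0.03, "z": 1.7, "ax": 0, "ay": 0, "az": -0.11},
  {"x": 2.0, "y": -0.03, "z": 1.95, "ax": 0, "ay": 0, "az": -0.11},
  {"x": 2.0, "y": -0.03, "z": 2.1, "ax": 0, "ay": 0, "az": -0.11},
  {"x": 2.0, "y": -0.03, "z": 2.2, "ax": 0, "ay": 0, "az": -0.11},
  {"x": 2.0, "y": -0.03, "z": 2.2, "ax": 0, "ay": 0, "az": -0.11},
  {"x": 2.0, "y": -0.03, "z": 2.2, "ax": 0, "ay": 0, "az": -0.11},
])

```text
clock: 37.95
tool_pos: [0.4908, -0.2971, 0.0123]
ee_rot: [0.0, -0.109, 0.994, -0.0]
force: [-0.1, 0.3, -0.5]
finger_gap: 0.0334
grasp_force: 10.0
```

>>> move_arm([
  {"x": 0, "y": 0, "z": 0.05, "ax": 0, "ay": 0, "az": 0},
  {"x": 0, "y": 0, "z": 0.1, "ax": 0, "ay": 0, "az": 0},
  {"x": 0, "y": 0, "z": 0.15, "ax": 0, "ay": 0, "az": 0},
  {"x": 0, "y": 0, "z": 0.18, "ax": 0, "ay": 0, "az": 0},
  {"x": 0, "y": 0, "z": 0.18, "ax": 0, "ay": 0, "az": 0},
  {"x": 0, "y": 0, "z": 0.18, "ax": 0, "ay": 0, "az": 0},
])

```text
clock: 38.55
tool_pos: [0.4902, -0.297, 0.0046]
ee_rot: [-0.0, -0.109, 0.994, 0.0]
force: [0.5, -0.1, -0.4]
finger_gap: 0.0339
grasp_force: 10.0
```

```bash
python3 -c "
from h import *
go(.4905,-.2966,.0015,102.6)"
```

```text
go d [-0.01  0.01  0.08] turn [ 0.   -0.   -0.01] | tcp [ 0.4902 -0.297   0.0046] yaw 102.5
```

>>> move_arm([
  {"x": -0.01, "y": 0.01, "z": 0.02, "ax": 0, "ay": 0, "az": 0},
  {"x": -0.01, "y": 0.01, "z": 0.04, "ax": 0, "ay": 0, "az": 0},
  {"x": -0.01, "y": 0.01, "z": 0.06, "ax": 0, "ay": 0, "az": 0},
  {"x": -0.01, "y": 0.01, "z": 0.06, "ax": 0, "ay": 0, "az": 0},
])

```text
clock: 38.95
tool_pos: [0.4904, -0.2964, 0.0021]
ee_rot: [-0.0, -0.109, 0.994, 0.0]
force: [-0.1, 0.3, -0.9]
finger_gap: 0.0339
grasp_force: 10.0
```

>>> move_arm([
  {"x": 0, "y": 0, "z": 0.012, "ax": 0, "ay": 0, "az": 0},
  {"x": 0, "y": 0, "z": 0.02, "ax": 0, "ay": 0, "az": 0},
  {"x": 0, "y": 0, "z": 0.02, "ax": 0, "ay": 0, "az": 0},
])

```text
clock: 39.25
tool_pos: [0.4906, -0.2965, 0.0015]
ee_rot: [-0.0, -0.109, 0.994, -0.0]
force: [-1.2, 0.4, 0.9]
finger_gap: 0.034
grasp_force: 10.0
```

>>> move_arm([
  {"x": 0, "y": 0, "z": 0.006, "ax": 0, "ay": 0, "az": 0},
  {"x": 0, "y": 0, "z": 0.006, "ax": 0, "ay": 0, "az": 0},
])

```text
clock: 39.45
tool_pos: [0.4906, -0.2965, 0.0015]
ee_rot: [-0.0, -0.109, 0.994, -0.0]
force: [-2.0, 2.0, 4.7]
finger_gap: 0.0338
grasp_force: 10.0
```

>>> move_arm([
  {"x": 0, "y": 0, "z": 0, "ax": 0, "ay": 0, "az": 0},
  {"x": 0, "y": 0, "z": 0, "ax": 0, "ay": 0, "az": 0},
  {"x": 0, "y": 0, "z": 0, "ax": 0, "ay": 0, "az": 0},
  {"x": 0, "y": 0, "z": 0, "ax": 0, "ay": 0, "az": 0},
], jaw=55)

```text
clock: 39.85
tool_pos: [0.4905, -0.2965, 0.001]
ee_rot: [-0.0, -0.109, 0.994, 0.0]
force: [0.4, 0.8, 0.2]
finger_gap: 0.0509
grasp_force: 0.0
```

>>> move_arm([
  {"x": 0, "y": 0, "z": -0.2, "ax": 0, "ay": 0, "az": 0},
  {"x": 0, "y": 0, "z": -0.7, "ax": 0, "ay": 0, "az": 0},
  {"x": -0.2, "y": 0, "z": -1.3, "ax": 0, "ay": 0, "az": 0},
  {"x": -0.9, "y": 0, "z": -2.0, "ax": 0, "ay": 0, "az": 0},
  {"x": -1.7, "y": 0, "z": -2.4, "ax": 0, "ay": 0, "az": 0},
  {"x": -2.0, "y": 0, "z": -2.45, "ax": 0, "ay": 0, "az": 0},
  {"x": -2.0, "y": 0, "z": -2.45, "ax": 0, "ay": 0, "az": 0},
  {"x": -2.0, "y": 0, "z": -2.45, "ax": 0, "ay": 0, "az": 0},
  {"x": -2.0, "y": 0, "z": -2.45, "ax": 0, "ay": 0, "az": 0},
  {"x": -2.0, "y": 0, "z": -2.45, "ax": 0, "ay": 0, "az": 0},
])

```text
clock: 40.85
tool_pos: [0.5675, -0.2793, 0.0985]
ee_rot: [-0.001, -0.109, 0.994, 0.0]
force: [-0.1, 0.5, 0.2]
finger_gap: 0.0511
grasp_force: 0.0
```

```bash
python3 -c "
from h import *
c=Cam('wrist','w17'); m=masks(c.im); T=pose(); p=c.px([[.4905,-.2966,.03]])[0]; print(T[:3,3],p)
print(fit(c,m['blue'],p,[.034,.034],.018,.038,40))
t=Cam('top'); b=t.im[150:270,110:230]; b2=t.im[165:245,340:430]
A=cv2.resize(b,(400,400),interpolation=cv2.INTER_CUBIC)
x,y=p.astype(int); B=cv2.resize(c.im[max(0,y-90):y+90,x-90:x+90],(400,400),interpolation=cv2.INTER_CUBIC)
cv2.imwrite('pics/end.png',np.hstack([A,B]));print(get_state()['clock'])"
```

```text
[ 0.56762426 -0.27934096  0.09864526] [318.98581613  97.19618818]
[ 0.4904142  -0.29581891 13.1865768   0.97482414]
40.95
```

View pics/end.png

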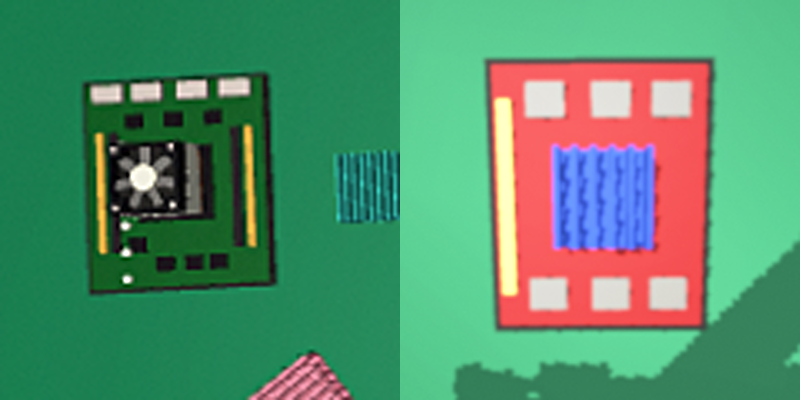

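```bash
python3 -c "
from h import *
t=Cam('top'); a=np.radians(4.1)
for n,w,z in (('fan top',.05,.084),('fan bot',.05,.064),('sink top',.05,.064),('sink bot',.05,.034),('cop bot',.046,.022),('socket',.056,.016),('board',(.14,.16),.01)):
  pr=t.px(box(.4764,.2473,a,w if n!='board' else (.16,.14),z,z)[:4]); m=[(pr[i]+pr[(i+1)%4])/2 for i in range(4)]
  print(n,[q.round(1).tolist() for q in m])
v=t.im[203].max(1).astype(int); print('row203 x135-195',v[135:196].tolist())
for x in (150,): print('col',x,'y165-240',t.im[165:240,x].max(1).tolist())
h,s,vv=cv2.split(cv2.cvtColor(t.im,cv2.COLOR_BGR2HSV))
m=(s<90); f=fit(t,m,(153,203),[.05,.05],.064,.084,13); print(f)
c=t.im[170:235,135:195]; 
for r in range(190,216,4): print(r,''.join('#' if (x.max()<60) else ('o' if x.max()-x.min()<40 else ('g' if x[1]>x[2] else 'y')) for x in t.im[r,135:195].astype(int)))
"
```

```text
fan top [[153.5, 192.9], [164.4, 203.0], [154.1, 214.2], [143.3, 204.1]]
fan bot [[156.2, 193.6], [166.9, 203.5], [156.9, 214.5], [146.2, 204.6]]
sink top [[156.2, 193.6], [166.9, 203.5], [156.9, 214.5], [146.2, 204.6]]
sink bot [[160.2, 194.6], [170.6, 204.2], [160.8, 214.9], [150.4, 205.3]]
cop bot [[161.7, 195.8], [171.2, 204.5], [162.3, 214.3], [152.8, 205.5]]
socket [[162.4, 193.9], [173.9, 204.6], [163.2, 216.4], [151.6, 205.8]]
board [[162.6, 173.5], [191.4, 204.0], [164.7, 237.3], [135.9, 206.9]]
row203 x135-195 [98, 66, 91, 80, 237, 245, 117, 55, 12, 0, 7, 42, 62, 68, 255, 250, 242, 240, 240, 242, 251, 242, 102, 119, 123, 116, 104, 33, 13, 0, 19, 80, 113, 109, 90, 37, 25, 26, 40, 86, 99, 97, 99, 97, 71, 44, 41, 63, 126, 230, 233, 84, 97, 104, 76, 32, 49, 118, 140, 134, 135]
col 150 y165-240 [126, 126, 126, 126, 127, 127, 129, 133, 101, 47, 191, 228, 220, 224, 210, 121, 85, 92, 88, 45, 23, 21, 24, 41, 90, 94, 99, 71, 26, 16, 34, 33, 26, 30, 75, 198, 251, 251, 250, 250, 255, 133, 82, 114, 122, 129, 130, 60, 18, 57, 150, 100, 93, 91, 94, 103, 30, 23, 21, 18, 22, 97, 94, 92, 93, 95, 93, 89, 88, 89, 92, 61, 44, 142, 131]
[0.47446917 0.24667342 2.83595994 0.87788567]
190 ggggyygg##gggggggggggggggggggggggggggggggggg###gyyyggg##gggg
194 ggggyyg#ooo######ooo#####oo####ooo#####ggggg###ggyygggo#gggg
198 ggggyyy###ooooo##ooo##ooooo####oooo####ggggg###gyyygggo#gggg
202 ggggyyy#######ooooooooo########oooo####gggggo##ggyygggg##ggg
206 ggggyyy###ooo##ooooooo####o####ooooo####ggggg##ggyygggg##ggg
210 ggggyyy#######ooo####ooo##oo###ooooo###gggggg###gyyyggg##ggg
214 ggggyyy####oooo##oooooooooooo###########ggggg###gyyyggg##ggg
```

```bash
cat > chk.py <<'E'
from h import *
def load(n,pos,yaw):
    c=Cam.__new__(Cam); m=camera_model("wrist"); c.im=cv2.imread(f"pics/{n}.png"); a=np.radians(yaw); T=np.eye(4)
    T[:3,:3]=[[-np.sin(a),np.cos(a),0],[np.cos(a),np.sin(a),0],[0,0,-1]];T[:3,3]=pos
    c.K=np.array([[m["fx"],0,m["cx"]],[0,m["fy"],m["cy"]],[0,0,1]]);c.d=np.array([m["k1"],0,0,0.])
    W=np.linalg.inv(T@m["T_tool_cam"]);c.rv=cv2.Rodrigues(W[:3,:3])[0];c.tv=W[:3,3];c.Rm=W[:3,:3];return c
def edges(c,w,z):
    pr=c.px(box(.4786,.2507,np.radians(4.1),w,z,z)[:4]); return [((pr[i]+pr[(i+1)%4])/2).round(1).tolist() for i in range(4)]
for n,pos,zs in (("w8",(.5655,.2417,.0991),[("cpu",.04,.022),("socket",.056,.016)]),
  ("w9",(.5642,.2420,.0980),[("cop",.046,.034),("copb",.046,.022),("socket",.056,.016)]),
  ("w11",(.5581,.2417,.1196),[("sinktop",.05,.064),("sinkbot",.05,.034),("socket",.056,.016)]),
  ("w13",(.5585,.2421,.1261),[("fantop",.05,.084),("fanbot",.05,.064),("sinkbot",.05,.034),("socket",.056,.016)])):
    c=load(n,pos,94.1); print(n)
    for k,w,z in zs: print("  ",k,edges(c,w,z))
    r=int(edges(c,.04,.05)[0][1]); rr=int(c.px([[.4786,.2507,.04]])[0][1]); cc=int(c.px([[.4786,.2507,.04]])[0][0])
    ch=lambda p:"".join("#" if x.max()<70 else("w" if x.min()>150 else("o" if x.max()-x.min()<45 else("g" if x[1]>x[2] else "c"))) for x in p.astype(int))
    for q in (-14,0,14): print("  row",rr+q,"from 290:",ch(c.im[rr+q,290:390]))
    for q in (-14,0,14): print("  col",cc+q,"from 40:",ch(c.im[40:150,cc+q]))
E
python3 chk.py
```

```text
w8
   cpu [[338.1, 113.8], [313.4, 87.8], [338.7, 61.7], [363.4, 87.7]]
   socket [[337.5, 123.5], [303.8, 87.8], [338.4, 52.1], [372.2, 87.8]]
  row 72 from 290: ggggggggggggg########owwwwwwwwwwwwwwwwwwwwwwwwwwwwwwwwwwwwwwwwwwwwwwwwwwwwoo#####oggggggggggwwwwwwgo
  row 86 from 290: gggggggggggggo#######oowwwwwwwwwwwwwwwwwwwwwwwwwwwwwwwwwwwwwwwwwwwwwwwwwwwo#####oggggggggggggggggggo
  row 100 from 290: gggggggggggggo#######oowwwwwwwwwwwwwwwwwwwwwwwwwwwwwwwwwwwwwwwwwwwwwwwwwwwo#####oggggggggwwwwwwwwwo#
  col 325 from 40: gggggggggggggoooooooowwwwwwwwwwwwwwwwwwwwwwwwwwwwwwwwwwwwwwwwwwwwwwwwwwwwwwo########gggggggggggggggggggggggggg
  col 339 from 40: gggggggggggggoooooo#owwwwwwwwwwwwwwwwwwwwwwwwwwwwwwwwwwwwwwwwwwwwwwwwwwwwwwo#######ogggggggggggggggggo########
  col 353 from 40: gggggggggggggo##o###owwwwwwwwwwwwwwwwwwwwwwwwwwwwwwwwwwwwwwwwwwwwwwwwwwwwwwo#######ogggggggggggggggggggggggggg
w9
   cop [[338.4, 119.7], [308.7, 88.2], [339.2, 56.8], [369.0, 88.2]]
   copb [[337.6, 119.2], [309.1, 89.2], [338.3, 59.1], [366.8, 89.2]]
   socket [[337.1, 125.1], [303.2, 89.4], [337.9, 53.6], [371.8
[... 2076 characters left out ...]
oooooooooowwwwwwwwwwwwwwwwwwwwwoooooooooooooooooo######oowgggoooooooo
  row 97 from 290: gggggggggggggg#############ooooooooowwwwwwwwwwwwwwwwwwwwwwwwwwwwwwooooooooooooo######ogggggoooooooog
  row 111 from 290: gggggggggggggg##########ooowwwwwwwwwwwwooooooowwwwwwwwooooooowwwwwwwwwwwwwwooo######owwwwwwo#ooooogg
  col 322 from 40: gggggggggggggggggggooo################ooooooooowwwwwwwwwooooooooowwwwwwwwwwwooo############ooggggggggggggggggg
  col 336 from 40: gggggggggggggggggggooo#####ooooooooowwwwwwwwwwwwwwwwwwwwwwwwwwwwwwwwwwwwwwwwwwwwwwwwwwwo###oggggggggggggggo###
  col 350 from 40: gggggggggggggggggggo#####oowwwwwwwwwwwwwwwwwwwwwwwwwwwwwwwwwwwwwwwwwwwwoooooooooooooooo####ogggggggggggggggggg
```

```bash
python3 -c "
from plant import *
print(get_state()['clock'],job_done())"
```

```text
the job is handed in; nothing more can be done
41.0 None
```

The job was handed in at 41.0 s. The copper block, silver heat sink and fan are stacked in that order on the processor, and the blue sink is on the graphics chip, each within about 1 mm of centre by the wrist camera. All parts are released, and I never reached for the flux jar or the multimeter. The top camera put the heat sink and fan 2–3 mm off in y; I trusted the wrist camera's closer view and left them.

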